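Change the filter cartridges of the pantry water dispenser

ROBOT

A 6-joint arm with a two-finger parallel gripper is mounted at the origin on the work surface. World frame = base frame: x ahead of the robot, y to its left, z up, the work surface at z = 0. Lengths are in m, angles in rad, forces in N, time in s.
With the tool pointing down it reaches from about 0.375 to 0.75 m from the base axis. Payload 9 kg.
Tool frame: the origin (TCP) lies midway between the tips of the shut fingers; the grasp point (between the pads) lies 19 mm behind it; z points along the fingers, x is the direction in which the jaws open and shut, and the axes are right-handed (so a half turn about z gives the same grasp; the last joint's range is limited). The gripper opens to 85 mm and grips with 20 to 120 N. Pads are 22 mm wide; open, the fingers measure 114 mm over their backs; the gripper's body (76 mm by 85 mm) begins 54 mm behind the grasp point. The pads swing forward as they close: fully open they stand 13 mm farther back than shut.
Start: joints at [1.033, 0.104, 0.097, 1.564, 0, 1.353], TCP at [0.189, 0.57, 0.211] pointing down, gripper open.
Joint ranges: [-2.99, 2.99], [-0.84, 1.86], [-1.1, 1.16], [-1.84, 2.11], [-1.51, 1.56], [-3.14, 3.14]. Speed limits (rad/s): [2.22, 2.22, 2.57, 3.14, 3.14, 3.14].

INTERFACE

Orientations are given as a rotation vector (axis times angle).
In Python, from cell import ctrl, viewer, job gives the robot as it stands.
- The arm moves only by the tool play_rows, never from a script. Its argument "rows" is a list that holds one entry, the list of rows, each a list of 7 numbers: the closure, from 0 (fully open) to 1 (shut), then the shift along the world's x, y, z in cm, then the turn, a rotation vector about the world's x, y, z in rad. A call has 1 to 5 rows; each row is the pose to reach, as a shift and turn from the pose commanded when the call began; what a row does not reach only later rows make up. A row lasts 1/12 s, in which the tool goes at most 41.7 mm and 7.16 degrees, less where a joint would pass 70% of its speed; a pose out of reach is approached as far as the arm can. A call with a gripper value outside its range is refused whole. The fingers move at their own pace and stop on an object; "grip_force" is the grip in N (left out, the last holds). Time passes only in rows, so rows that repeat a pose let the fingers close. It gives the time, the measured TCP pose, the force and the opening at its end, in the units of the state.
- ctrl.get_state(): the state, without advancing time (a new reading comes with each control period).
- viewer.grab_frame(name): name is "scene" or "top" or "wrist"; returns the picture (400x640x3 uint8, red, green, blue); there is no depth.
- viewer.calibration(name): a dict with "fov_y" (degrees; the focal length in pixels is half the picture's height over the tangent of half this angle, whatever the lens; pixels are square), "cx", "cy" (the principal point, pixels), "k1" (the pictures are not rectified: a ray, as slopes to the right and down, at radius r is drawn at 1 + k1 r^2 times it, then the intrinsics apply), "origin" and "rotation" of the camera in the world. Camera axes: x right, y down, z forward; pixel columns grow to the right and rows downward; lengths in m; the calibration is good to about 2 mm. A picture is of the moment at which its call begins: read the wrist's pose just before it. calibration takes no time and is no camera call; for the wrist camera it gives the pose at the moment of the call.
- job.finish_job(): hands the job in, once; it reports no verdict.
The state is a dict: "t": time; "qpos": joint angles; "joint_velocities": joint speeds; "tau": joint torques, N m; "tool_pos": TCP position; "tool_rot": TCP orientation; "force": force on the tool from outside, world axes, zero at the start; "torque": the same for the moment, N m; "width": opening from 0.0 (shut) to 1.0 (fully open).
Only numpy, scipy, OpenCV 4.12 (cv2) and the standard library are available. Lean on these libraries where they do the work, as an engineer would, in place of code of your own. Each camera call takes 0.05 s, during which the arm holds its last target. There are 200 camera calls.

TASK

Change the filters of the water dispenser: slide each spent (shorter) cartridge back out of its V-groove and put it in the discard tray, then lay every fresh (longer) cartridge in a groove of its own and push it along until its end touches the stop. When all are home, push the lock gate across behind them until it clicks and leave it locked; leave the other things on the counter where they are.

Things in the scene. Friction and masses are not known exactly. Their poses are not given: they have to be found in the camera images.
- carrier: Filter carrier of the water dispenser, fixed: grey base plate 290 x 250 x 10 mm, origin at the centre of its underside. Three 90-degree V-grooves, 85 mm apart in x, run along its y axis from y = -105 mm (open end) to the face of the black stop wall at y = +105 mm (wall 90 mm high). V walls reach 51 mm high and 24 mm either side of the groove axis; 20 mm gap in them at y = -53 mm for the gate.
- bridge (a point): Centre of the underside of the steel bridge that crosses all three grooves, 107 mm above the counter; the bridge is 18 mm wide along the grooves (carrier y = +67 to +85 mm) and 8 mm thick. A 150 mm cartridge must be laid in the open part of a groove, its front end short of the bridge, and slid under it. Axes as the carrier.
- tray: Discard tray, fixed, grey plastic, open top, 220 (x) x 170 (y) x 40 mm high, walls and floor 5 mm; origin at the centre of its underside.
- mat: Ribbed rubber draining mat, fixed, on which the fresh cartridges lie: 372 (x) x 220 (y) x 2 mm thick, origin at the centre of its underside; four ribs along its y axis at x = -180, -60, +60 and +180 mm, each 6 mm wide, top 12 mm above the counter. One cartridge at most in each lane between ribs, roughly along y.
- gate (a joint): Lock gate, a white comb sliding along the carrier x axis; value in m. 0 = open: three tabs, 20 mm wide, 52 mm high, stand beside the grooves. 0.0425 = locked: tabs stand across the grooves, 4 mm behind cartridges that are home. 1 N slides it as far as 0.024, then the spring detent resists with up to about 10 N until 0.034, past which it snaps to the end and is held.
- gate_grip (a point): Centre of the thumb block on top of the gate's handle: 12 (carrier x) x 18 (y) x 20 mm high, 105 mm above the counter; the handle below it is 12 x 10 mm. Moves with the gate; open: carrier x = -42.5 mm, locked: x = 0, always at carrier y = -53 mm. Axes as the carrier. Push towards +x of the carrier (away from the robot) to lock.
- groove0 (a point): Stop end of the near (carrier x = -85 mm) groove: the point on the stop face at the axis of a seated cartridge, 62 mm above the counter. Axes as the carrier: y points along the groove into the stop, x across. A cartridge fully home has its end face here.
- groove1 (a point): Stop end of the middle (carrier x = 0) groove: the point on the stop face at the axis of a seated cartridge, 62 mm above the counter. Axes as the carrier: y points along the groove into the stop, x across. A cartridge fully home has its end face here.
- groove2 (a point): Stop end of the far (carrier x = +85 mm) groove: the point on the stop face at the axis of a seated cartridge, 62 mm above the counter. Axes as the carrier: y points along the groove into the stop, x across. A cartridge fully home has its end face here.
- fresh0_mid (a point): Centre of a fresh filter cartridge (up to three, some may be absent): straight eight-sided white bar with grey ends, 150 mm long, 44 mm across flats, about 0.22 kg, x along its length, both ends alike. Lies on one flat on the mat at first (centre 24 mm above the counter); in a groove it can face either way, any groove will do; it slides along a groove with 2 to 5 N.
- fresh1_mid (a point): Centre of a fresh filter cartridge (up to three, some may be absent): straight eight-sided white bar with grey ends, 150 mm long, 44 mm across flats, about 0.22 kg, x along its length, both ends alike. Lies on one flat on the mat at first (centre 24 mm above the counter); in a groove it can face either way, any groove will do; it slides along a groove with 2 to 5 N.
- fresh2_mid (a point): Centre of a fresh filter cartridge (up to three, some may be absent): straight eight-sided white bar with grey ends, 150 mm long, 44 mm across flats, about 0.22 kg, x along its length, both ends alike. Lies on one flat on the mat at first (centre 24 mm above the counter); in a groove it can face either way, any groove will do; it slides along a groove with 2 to 5 N.
- spent0_mid (a point): Centre of a spent filter cartridge (one or two present): like the fresh ones but shorter, 120 mm long, 44 mm across flats, about 0.25 kg, x along its length. At first it sits in a groove against the stop, its front under the bridge, so it must be drawn back along the groove about 50 mm (clear of the bridge) before it is lifted out.
- spent1_mid (a point): Centre of a spent filter cartridge (one or two present): like the fresh ones but shorter, 120 mm long, 44 mm across flats, about 0.25 kg, x along its length. At first it sits in a groove against the stop, its front under the bridge, so it must be drawn back along the groove about 50 mm (clear of the bridge) before it is lifted out.
- spent2_mid (a point): Centre of a spent filter cartridge (one or two present): like the fresh ones but shorter, 120 mm long, 44 mm across flats, about 0.25 kg, x along its length. At first it sits in a groove against the stop, its front under the bridge, so it must be drawn back along the groove about 50 mm (clear of the bridge) before it is lifted out.
- mug: Bystander: white mug, 80 x 90 mm; origin at the middle of its underside. Leave alone.
- soap: Bystander: red soap bottle, 160 mm high; origin at the middle of its underside. Leave alone.
- spoon: Bystander: spoon lying on the counter; origin at the middle of its underside. Leave alone.
- jar: Bystander: glass jar, 80 mm high; origin at the middle of its underside. Leave alone.
- bowl: Bystander: blue bowl, 90 mm across, 50 mm high; origin at the middle of its underside. Leave alone.
- cup: Bystander: paper-coloured cup, 90 mm high; origin at the middle of its underside. Leave alone.
Mind the look-alikes: they are no part of the job. Leave any orange look-alike of the part that bears spent0_mid alone.

How it is judged:
On the way, in this order (a step that is already met when the one before it is completed fails the run):
1. every spent cartridge is in the tray and every fresh one home in a groove, with the gate still open (((y of fresh0_mid in the frame of groove0 between -0.079 and -0.071 m and x of fresh0_mid in the frame of groove0 between -0.006 and 0.006 m and z of fresh0_mid in the frame of groove0 between -0.006 and 0.006 m) or (y of fresh0_mid in the frame of groove1 between -0.079 and -0.071 m and x of fresh0_mid in the frame of groove1 between -0.006 and 0.006 m and z of fresh0_mid in the frame of groove1 between -0.006 and 0.006 m) or (y of fresh0_mid in the frame of groove2 between -0.079 and -0.071 m and x of fresh0_mid in the frame of groove2 between -0.006 and 0.006 m and z of fresh0_mid in the frame of groove2 between -0.006 and 0.006 m)) and ((y of fresh1_mid in the frame of groove0 between -0.079 and -0.071 m and x of fresh1_mid in the frame of groove0 between -0.006 and 0.006 m and z of fresh1_mid in the frame of groove0 between -0.006 and 0.006 m) or (y of fresh1_mid in the frame of groove1 between -0.079 and -0.071 m and x of fresh1_mid in the frame of groove1 between -0.006 and 0.006 m and z of fresh1_mid in the frame of groove1 between -0.006 and 0.006 m) or (y of fresh1_mid in the frame of groove2 between -0.079 and -0.071 m and x of fresh1_mid in the frame of groove2 between -0.006 and 0.006 m and z of fresh1_mid in the frame of groove2 between -0.006 and 0.006 m)) and ((y of fresh2_mid in the frame of groove0 between -0.079 and -0.071 m and x of fresh2_mid in the frame of groove0 between -0.006 and 0.006 m and z of fresh2_mid in the frame of groove0 between -0.006 and 0.006 m) or (y of fresh2_mid in the frame of groove1 between -0.079 and -0.071 m and x of fresh2_mid in the frame of groove1 between -0.006 and 0.006 m and z of fresh2_mid in the frame of groove1 between -0.006 and 0.006 m) or (y of fresh2_mid in the frame of groove2 between -0.079 and -0.071 m and x of fresh2_mid in the frame of groove2 between -0.006 and 0.006 m and z of fresh2_mid in the frame of groove2 between -0.006 and 0.006 m)) and x of spent0_mid in the frame of tray between -0.105 and 0.105 m and y of spent0_mid in the frame of tray between -0.08 and 0.08 m and z of spent0_mid in the frame of tray between 0 and 0.08 m and x of spent1_mid in the frame of tray between -0.105 and 0.105 m and y of spent1_mid in the frame of tray between -0.08 and 0.08 m and z of spent1_mid in the frame of tray between 0 and 0.08 m and x of spent2_mid in the frame of tray between -0.105 and 0.105 m and y of spent2_mid in the frame of tray between -0.08 and 0.08 m and z of spent2_mid in the frame of tray between 0 and 0.08 m and value of joint gate below 0.02 m), for 0.2 s.
2. the gate is pushed home past its detent (value of joint gate above 0.0405 m), for 0.2 s.
At the end, for the whole second after the job is handed in: Every fresh cartridge lies in a groove with its end within 4 mm of the stop (6 mm across and in height); every spent one lies in the discard tray; the gate is past its detent, within 2 mm of the end of its travel; all at rest (((y of fresh0_mid in the frame of groove0 between -0.079 and -0.071 m and x of fresh0_mid in the frame of groove0 between -0.006 and 0.006 m and z of fresh0_mid in the frame of groove0 between -0.006 and 0.006 m) or (y of fresh0_mid in the frame of groove1 between -0.079 and -0.071 m and x of fresh0_mid in the frame of groove1 between -0.006 and 0.006 m and z of fresh0_mid in the frame of groove1 between -0.006 and 0.006 m) or (y of fresh0_mid in the frame of groove2 between -0.079 and -0.071 m and x of fresh0_mid in the frame of groove2 between -0.006 and 0.006 m and z of fresh0_mid in the frame of groove2 between -0.006 and 0.006 m)) and ((y of fresh1_mid in the frame of groove0 between -0.079 and -0.071 m and x of fresh1_mid in the frame of groove0 between -0.006 and 0.006 m and z of fresh1_mid in the frame of groove0 between -0.006 and 0.006 m) or (y of fresh1_mid in the frame of groove1 between -0.079 and -0.071 m and x of fresh1_mid in the frame of groove1 between -0.006 and 0.006 m and z of fresh1_mid in the frame of groove1 between -0.006 and 0.006 m) or (y of fresh1_mid in the frame of groove2 between -0.079 and -0.071 m and x of fresh1_mid in the frame of groove2 between -0.006 and 0.006 m and z of fresh1_mid in the frame of groove2 between -0.006 and 0.006 m)) and ((y of fresh2_mid in the frame of groove0 between -0.079 and -0.071 m and x of fresh2_mid in the frame of groove0 between -0.006 and 0.006 m and z of fresh2_mid in the frame of groove0 between -0.006 and 0.006 m) or (y of fresh2_mid in the frame of groove1 between -0.079 and -0.071 m and x of fresh2_mid in the frame of groove1 between -0.006 and 0.006 m and z of fresh2_mid in the frame of groove1 between -0.006 and 0.006 m) or (y of fresh2_mid in the frame of groove2 between -0.079 and -0.071 m and x of fresh2_mid in the frame of groove2 between -0.006 and 0.006 m and z of fresh2_mid in the frame of groove2 between -0.006 and 0.006 m)) and x of spent0_mid in the frame of tray between -0.105 and 0.105 m and y of spent0_mid in the frame of tray between -0.08 and 0.08 m and z of spent0_mid in the frame of tray between 0 and 0.08 m and x of spent1_mid in the frame of tray between -0.105 and 0.105 m and y of spent1_mid in the frame of tray between -0.08 and 0.08 m and z of spent1_mid in the frame of tray between 0 and 0.08 m and x of spent2_mid in the frame of tray between -0.105 and 0.105 m and y of spent2_mid in the frame of tray between -0.08 and 0.08 m and z of spent2_mid in the frame of tray between 0 and 0.08 m and value of joint gate above 0.0405 m and linear speed of each of fresh0, fresh1, fresh2, spent0, spent1, spent2 below 0.02 m/s); the robot touches nothing.
It fails at once if a bystander is moved more than 4 cm (distance of any of mug, soap, spoon, jar, bowl, cup from where it was at the start of the episode above 0.04 m).
Of spent0, spent1, spent2 only 1 to 2 are there at a start; the rules pass over those that are not, and their reading is None.
Of fresh0, fresh1, fresh2 only 2 to 3 are there at a start; the rules pass over those that are not, and their reading is None.
At some moment in a run one of fresh0, fresh1, fresh2 may be knocked a few centimetres aside while the robot is not near it.
Once in a run the grip may slacken for a moment while it holds something.
It also fails if it takes over 210 s, if anything falls off the work surface, if the arm or the gripper's body presses on something with over 40 N, if the wrist force passes 120 N, or if a joint passes its speed limit or range.

## Working session

There is one attempt and no reset: what is moved stays moved. The work goes in short steps, Python scripts to look and compute and a tool call to move; the robot and the scene stay as the last step left them, time stands still between calls to the robot, and variables do not carry over. Pictures are saved under pics/ and viewed, about 12 in all and at most 16, crops included, and the job is handed in when it is done.

Besides the shell and the picture viewer there is one more tool, called after ">>>" in YAML: its name, and indented under it one key for each argument. play_rows: Moves the arm, as the interface text tells. Its arguments: {"type":"object","properties":{"rows":{"type":"array","items":{"type":"array","items":{"type":"array","items":{"type":"number"}}}},"grip_force":{"type":"number"}},"required":["rows"]}

```bash
ls; mkdir -p pics; cat > h.py <<'E'
import numpy as np, cv2
from cell import ctrl, viewer, job
def save(im,name): cv2.imwrite('pics/'+name,im[:,:,::-1])
def ray(c,u,v):
    f=200/np.tan(np.radians(c['fov_y'])/2)
    K=np.array([[f,0,c['cx']],[0,f,c['cy']],[0,0,1.]])
    d=np.array([(u-c['cx'])/f,(v-c['cy'])/f]); s=d.copy()
    for _ in range(30): s=d/(1+c['k1']*(s@s))
    return np.array(c['origin']),np.array(c['rotation'])@np.array([s[0],s[1],1])
def onz(c,u,v,z):
    o,d=ray(c,u,v); return (o+d*(z-o[2])/d[2])
def proj(c,P):
    f=200/np.tan(np.radians(c['fov_y'])/2)
    p=np.array(c['rotation']).T@(np.array(P)-np.array(c['origin'])); s=p[:2]/p[2]; s=s*(1+c['k1']*(s@s))
    return s*f+[c['cx'],c['cy']]
E
python3 - <<'E'
from h import *
s=ctrl.get_state(); print(s)
for n in ['top','scene']:
    c=viewer.calibration(n); print(n,c); save(viewer.grab_frame(n),n+'0.png')
print(viewer.calibration('wrist'))
E
```

```text
pics
{'t': 0.0, 'qpos': array([ 1.03329599e+00,  1.04676847e-01,  9.64744377e-02,  1.56388172e+00,
       -1.41247558e-05,  1.35309866e+00]), 'joint_velocities': array([-0.00074194, -0.00098738,  0.00187466,  0.00113725, -0.00200842,
       -0.0018259 ]), 'tau': array([ 6.11243686e-04, -5.56927872e+01,  5.03651154e+01,  1.69947837e-02,
       -2.33023457e-04,  2.68406950e-05]), 'tool_pos': array([0.18843909, 0.56927423, 0.21003832]), 'tool_rot': array([ 2.54637723e+00,  1.83909592e+00, -1.84788677e-03]), 'force': array([-0.44013483,  0.94804546,  0.61202056]), 'torque': array([ 0.00814449, -0.00939929, -0.0154943 ]), 'width': 1.0065435766110558}
top {'fov_y': 57.47429119478835, 'cx': 316.31455962797105, 'cy': 203.80118896303156, 'k1': -0.05176287688977924, 'origin': array([0.40911481, 0.01538951, 1.34503422]), 'rotation': array([-2.17177782,  2.11203643, -0.12905601])}
scene {'fov_y': 48.155701741957586, 'cx': 325.97682320906114, 'cy': 200.38472309025266, 'k1': -0.05967094427923168, 'origin': array([ 1.57870179, -0.70818212,  1.27308228]), 'rotation': array([-2.11052823, -1.09246675,  0.45710428])}
{'fov_y': 65.33649754295004, 'cx': 323.2587533253258, 'cy': 205.87178063174912, 'k1': -0.02461994776506138, 'origin': array([0.12052403, 0.59179172, 0.37256332]), 'rotation': array([2.34824608, 1.69446215, 0.24572348])}
```

```bash
sed -i "s/np.array(c\['rotation'\])/cv2.Rodrigues(np.array(c['rotation'],float))[0]/g" h.py; grep Rodr h.py | head -3
python3 - <<'E'
import cv2
a=cv2.imread('pics/top0.png'); cv2.imwrite('pics/top0b.png',cv2.resize(a,(800,500),interpolation=cv2.INTER_CUBIC))
E
```

```text
return np.array(c['origin']),cv2.Rodrigues(np.array(c['rotation'],float))[0]@np.array([s[0],s[1],1])
    p=cv2.Rodrigues(np.array(c['rotation'],float))[0].T@(np.array(P)-np.array(c['origin'])); s=p[:2]/p[2]; s=s*(1+c['k1']*(s@s))
```

View pics/top0.png

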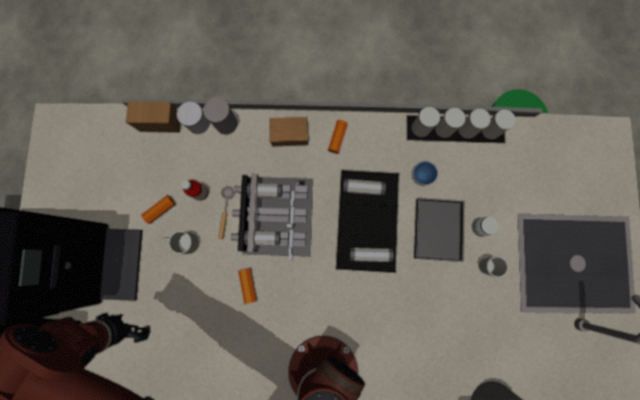

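View pics/scene0.png

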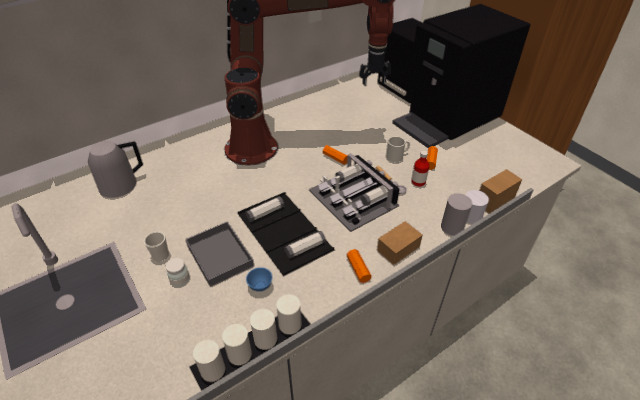

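Top view: two fresh cartridges on the mat at (364,187) and (371,255). Spent candidates sit in the grooves at (268,190) and (268,238). The stop wall is on the left at (245,215), the tray at (439,229). Look-alikes are the orange bars at (338,136), (157,209) and (247,285), plus four white cups at (430–505,118). I choose the white bars in the grooves and on the mat.

```bash
python3 - <<'E'
from h import *
c=viewer.calibration('top')
a=cv2.imread('pics/top0.png')
cv2.imwrite('pics/crop0.png',cv2.resize(a[160:280,225:475],(800,384),interpolation=cv2.INTER_CUBIC))
for n,u,v,z in [('carrier',277,216,.01),('bar2',268,190,.08),('bar0',268,238,.08),('freshA',364,187,.046),('freshB',371,255,.046),('tray',439,229,.02),('mat',367,220,.002),('bowl',425,173,.03),('gatehandle',291,224,.1),('mug',183,241,.05),('spoon',225,210,.0),('soap',192,188,.1),('cup',486,226,.05)]:
    print(n,onz(c,u,v,z).round(3))
g=cv2.cvtColor(a,cv2.COLOR_BGR2HSV)
m=((g[:,:,1]<45)&(g[:,:,2]>150)).astype(np.uint8)
m=m[:, :]; 
for cn in cv2.findContours(m,cv2.RETR_EXTERNAL,cv2.CHAIN_APPROX_NONE)[0]:
    r=cv2.minAreaRect(cn)
    if cv2.contourArea(cn)>60 and 225<r[0][0]<475 and 160<r[0][1]<280: print(r,cv2.contourArea(cn))
E
```

```text
carrier [0.544 0.185 0.01 ]
bar2 [0.629 0.212 0.08 ]
bar0 [0.46  0.204 0.08 ]
freshA [ 0.655 -0.13   0.046]
freshB [ 0.412 -0.158  0.046]
tray [ 0.512 -0.408  0.02 ]
mat [ 0.539 -0.147  0.002]
bowl [ 0.716 -0.356  0.03 ]
gatehandle [0.509 0.124 0.1  ]
mug [0.441 0.514 0.05 ]
spoon [0.562 0.382 0.   ]
soap [0.625 0.477 0.1  ]
cup [ 0.524 -0.568  0.05 ]
```

View pics/crop0.png

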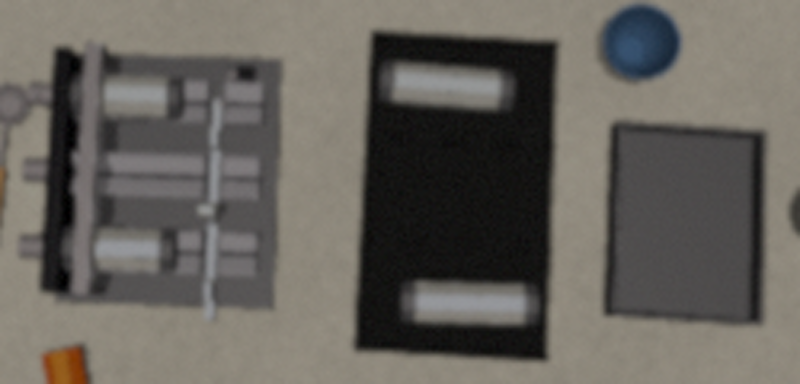

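The crop confirms spent cartridges in the near and far grooves, the middle groove empty, the gate open, and two fresh ones on the mat. I'll move the wrist camera over the carrier.

>>> play_rows:
  rows:
    - [[0,3,-4,2,0,0,-0.12],[0,6,-8,3,0,0,-0.24],[0,9,-12,3,0,0,-0.36],[0,9,-12,3,0,0,-0.36]]

```text
t: 0.43
tool_pos: [0.2799, 0.4476, 0.2413]
tool_rot: [2.84, 1.343, 0.001]
force: [0.4, 1.2, -0.1]
width: 1.002
```

>>> play_rows:
  rows:
    - [[0,3,-4,1,0,0,-0.1],[0,6,-8,2,0,0,-0.2],[0,9,-12,3,0,0,-0.3],[0,9,-12,3,0,0,-0.3]]

```text
t: 0.77
tool_pos: [0.3701, 0.3271, 0.2713]
tool_rot: [3.008, 0.903, 0.001]
force: [0.3, 0.5, -0.8]
width: 1.0
```

>>> play_rows:
  rows:
    - [[0,3,-4,1,0,0,-0.1],[0,6,-8,2,0,0,-0.2],[0,9,-12,3,0,0,-0.3],[0,9,-12,3,0,0,-0.3]]

```text
t: 1.1
tool_pos: [0.4602, 0.2068, 0.3011]
tool_rot: [3.11, 0.443, 0.001]
force: [0.1, 1.3, 0.1]
width: 0.998
```

>>> play_rows:
  rows:
    - [[0,3,-4,0,0,0,-0.1],[0,6,-8,0,0,0,-0.2],[0,8,-11,0,0,0,-0.32],[0,8,-11,0,0,0,-0.32]]

```text
t: 1.43
tool_pos: [0.5408, 0.095, 0.2994]
tool_rot: [3.14, -0.063, -0.002]
force: [1.4, -0.2, 0.4]
width: 0.995
```

```bash
python3 - <<'E'
from h import *
s=ctrl.get_state(); print(s['t'],s['tool_pos'],s['tool_rot'],s['qpos'].round(2))
c=viewer.calibration('wrist'); im=viewer.grab_frame('wrist'); save(im,'w1.png'); np.save('w1.npy',c,allow_pickle=True); print(c)
E
```

```text
1.4333 [0.54084823 0.09498485 0.29935581] [ 3.13975778e+00 -6.28565641e-02 -1.56800803e-03] [-0.06 -0.01  0.14  1.72 -0.    1.55]
{'fov_y': 65.33649754295004, 'cx': 323.2587533253258, 'cy': 205.87178063174912, 'k1': -0.02461994776506138, 'origin': array([0.54503293, 0.16736405, 0.46172685]), 'rotation': array([ 2.84969307, -0.05836917, -0.01003673])}
```

View pics/w1.png

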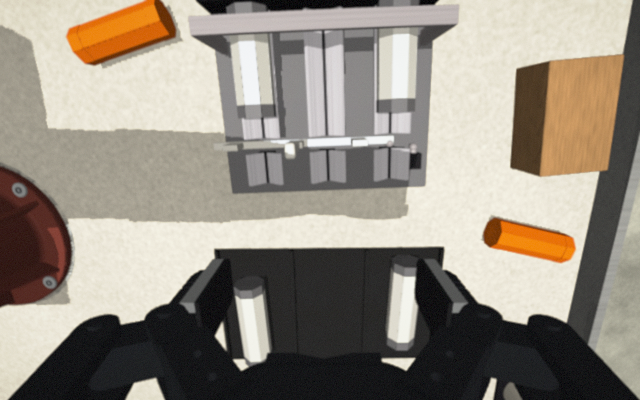

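Wrist view: plate rear corners at (232,193) and (425,185). The spent bars end at about (253,115) and (397,110), and the gate handle is at (290,150). Now for measurements.

```bash
python3 - <<'E'
from h import *
c=np.load('w1.npy',allow_pickle=True).item()
a=cv2.imread('pics/w1.png'); g=cv2.cvtColor(a,cv2.COLOR_BGR2HSV)
A=onz(c,232,193,.01);B=onz(c,425,185,.01);C=onz(c,430,40,.01)
print('plate corners',A.round(4),B.round(4),np.linalg.norm(A-B), 'yaw',np.arctan2(*(B-A)[1::-1]))
th=np.arctan2(*(B-A)[1::-1]); ex=np.array([np.cos(th),np.sin(th)]);ey=np.array([-ex[1],ex[0]])
O=(A[:2]+B[:2])/2+0.125*ey; print('carrier',O)
for n,(u0,u1,v0,v1),z in [('near',(225,280,36,118),.084),('far',(370,425,30,115),.084),('fl',(230,272,275,365),.046),('fr',(385,422,255,350),.046)]:
    m=np.zeros(a.shape[:2],np.uint8); m[v0:v1,u0:u1]=((g[v0:v1,u0:u1,1]<30)&(g[v0:v1,u0:u1,2]>225))
    cn=max(cv2.findContours(m,0,1)[0],key=cv2.contourArea); r=cv2.minAreaRect(cn); b=cv2.boxPoints(r)
    P=np.array([onz(c,*p,z)[:2] for p in b]); e=[P[1]-P[0],P[2]-P[1]]; L=[np.linalg.norm(x) for x in e]; d=e[int(np.argmax(L))]; d*=np.sign(d[1])
    M=P.mean(0); print(n,'rect',r,'ctr',M.round(4),'LxW',np.round(L,4),'yaw-90',np.arctan2(d[1],d[0])-np.pi/2,'carrier xy',((M-O)@ex).round(4),((M-O)@ey).round(4))
for n,u,v,z in [('handle top',290,143,.115),('near end',253,115,.084),('far end',397,110,.084),('bridge L',192,30,.115),('bridge R',456,15,.115)]:
    M=onz(c,u,v,z)[:2]; print(n,M.round(4),((M-O)@ex).round(4),((M-O)@ey).round(4))
E
```

```text
plate corners [0.4033 0.0577 0.01  ] [0.6914 0.0582 0.01  ] 0.2880520276976767 yaw 0.0017542071964386531
carrier [0.5471283  0.18295118]
near rect ((248.7772216796875, 72.27227783203125), (63.18486404418945, 16.61712074279785), 84.2894058227539) ctr [0.4626 0.2138] LxW [0.0184 0.0662] yaw-90 0.009909312206766607 carrier xy -0.0845 0.031
far rect ((399.6841125488281, 65.50483703613281), (16.65212631225586, 63.4254035949707), 1.5074357986450195) ctr [0.6323 0.2139] LxW [0.066  0.0183] yaw-90 -0.011791462761966853 carrier xy 0.0852 0.0308
fl rect ((250.78321838378906, 329.84100341796875), (62.41947937011719, 12.544718742370605), 81.25383758544922) ctr [ 0.4159 -0.1602] LxW [0.0197 0.1173] yaw-90 0.023117555332136552 carrier xy -0.1318 -0.343
fr rect ((405.7027587890625, 309.073974609375), (12.823885917663574, 65.32330322265625), 6.009006023406982) ctr [ 0.6604 -0.1317] LxW [0.1175 0.0195] yaw-90 -0.05792731457490263 carrier xy 0.1127 -0.3148
handle top [0.5069 0.1368] -0.0403 -0.046
near end [0.4627 0.1681] -0.0845 -0.0147
far end [0.6303 0.1668] 0.0832 -0.0163
bridge L [0.4163 0.253 ] -0.1307 0.0703
bridge R [0.6801 0.2556] 0.1331 0.0724
```

>>> play_rows:
  rows:
    - [[0,-3,4,-3,0,0,0.02],[0,-6,8,-6,0,0,0.04],[0,-7.9,10.8,-10,0,0,0.04],[0,-7.9,10.8,-14,0,0,0.04],[0,-7.9,10.8,-14,0,0,0.04]]
  grip_force: 60

```text
t: 1.9
tool_pos: [0.4576, 0.2096, 0.1589]
tool_rot: [-3.141, -0.022, 0.001]
force: [0.2, -1.0, -0.4]
width: 1.001
```

>>> play_rows:
  rows:
    - [[0,0,0,-3,0,0,0],[0,0,0,-6,0,0,0],[0,0,0,-8,0,0,0],[0,0,0,-10,0,0,0],[0,0,0,-10.4,0,0,0]]

```text
t: 2.32
tool_pos: [0.4566, 0.2078, 0.0531]
tool_rot: [3.141, 0.02, -0.008]
force: [-1.0, -0.6, -1.1]
width: 0.996
```

```bash
python3 - <<'E'
from h import *
s=ctrl.get_state(); print(s['t'],s['tool_pos'],s['tool_rot'],s['force'],s['qpos'].round(2))
save(viewer.grab_frame('wrist')[:, :],'w2.png')
E
```

```text
2.3167 [0.45661913 0.20783129 0.05311999] [ 3.14081653  0.01996129 -0.0082176 ] [-0.97720222 -0.6427019  -1.07497161] [ 0.17 -0.16 -0.45  1.29  0.    1.72]
```

View pics/w2.png

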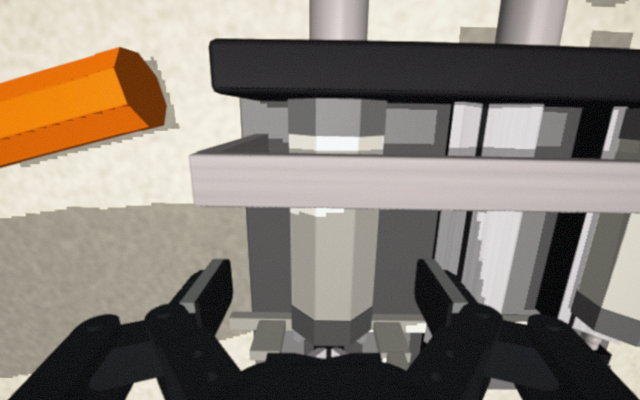

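The tool straddles the near spent bar at (335,320), with the bar about 6 mm to its right. I'll correct, close, and draw it back.

>>> play_rows:
  rows:
    - [[0,0.6,-0.4,0,0,0,-0.012],[0,0.6,-0.4,0,0,0,-0.012],[0.5,0.6,-0.4,0,0,0,-0.012],[1,0.6,-0.4,0,0,0,-0.012],[1,0.6,-0.4,0,0,0,-0.012]]
  grip_force: 60

```text
t: 2.78
tool_pos: [0.4662, 0.2037, 0.0577]
tool_rot: [-3.141, 0.002, -0.002]
force: [-0.1, 0.2, -0.2]
width: 0.601
```

>>> play_rows:
  rows:
    - [[1,0,0,0,0,0,0],[1,0,0,0,0,0,0],[1,0,0,0,0,0,0],[1,0,0,0,0,0,0]]

```text
t: 3.12
tool_pos: [0.4628, 0.2037, 0.0594]
tool_rot: [3.141, 0.0, -0.007]
force: [-26.2, -4.4, 35.0]
width: 0.269
```

```bash
python3 - <<'E'
from h import *
s=ctrl.get_state(); print(s['t'],s['tool_pos'],s['tool_rot'],s['force'],s['width'])
save(viewer.grab_frame('wrist')[:, :],'w3.png')
E
```

```text
3.1167 [0.46279285 0.2037054  0.05942821] [ 3.14097385e+00  8.19930068e-05 -7.29648403e-03] [-26.2012366   -4.36475282  34.96826661] 0.2685179192244808
```

View pics/w3.png

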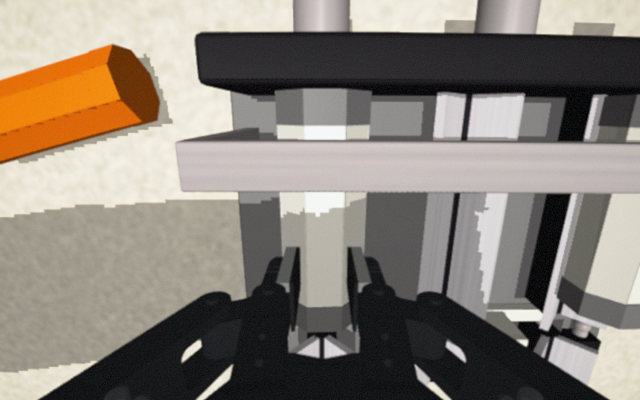

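The fingers slid up onto the upper bevels. I'll open, settle lower, and check the pose before closing again.

>>> play_rows:
  rows:
    - [[0.2,0,0,0,0,0,0],[0.2,0,0,0,0,0,0],[0.2,0,0,-0.4,0,0,0],[0.2,0,0,-0.4,0,0,0],[0.2,0,0,-0.4,0,0,0]]

```text
t: 3.58
tool_pos: [0.4653, 0.2035, 0.0522]
tool_rot: [3.141, -0.002, -0.001]
force: [-0.4, -0.0, 0.4]
width: 0.799
```

>>> play_rows:
  rows:
    - [[0.2,0,0,0,0,0,0],[0.2,0,0,0,0,0,0],[0.2,0,0,0,0,0,0]]

```text
t: 3.83
tool_pos: [0.4657, 0.2036, 0.0528]
tool_rot: [3.142, -0.002, 0.0]
force: [-0.5, -0.3, 0.4]
width: 0.8
```

>>> play_rows:
  rows:
    - [[0.2,-0.3,0,-0.6,0,0,0],[0.2,-0.3,0,-0.6,0,0,0],[0.2,-0.3,0,-0.6,0,0,0]]

```text
t: 4.08
tool_pos: [0.462, 0.2036, 0.0462]
tool_rot: [3.141, -0.001, -0.001]
force: [0.3, 0.6, 0.3]
width: 0.798
```

>>> play_rows:
  rows:
    - [[0.45,0,0,0,0,0,0],[0.45,0,0,0,0,0,0],[0.45,0,0,0,0,0,0],[0.45,0,0,0,0,0,0]]
  grip_force: 30

```text
t: 4.42
tool_pos: [0.4627, 0.2036, 0.0469]
tool_rot: [3.142, -0.002, 0.0]
force: [0.3, 0.5, 0.6]
width: 0.552
```

>>> play_rows:
  rows:
    - [[0.55,0,0,0,0,0,0],[0.55,0,0,0,0,0,0],[0.55,0,0,0,0,0,0]]

```text
t: 4.67
tool_pos: [0.4616, 0.2036, 0.0472]
tool_rot: [3.141, -0.001, -0.003]
force: [-6.9, -1.0, 7.6]
width: 0.493
```

```bash
python3 - <<'E'
from h import *
c=np.load('w1.npy',allow_pickle=True).item()
from scipy.spatial.transform import Rotation as R
p=np.array([0.54084823,0.09498485,0.29935581]); T=R.from_rotvec([3.13975778,-6.28565641e-02,-1.56800803e-03]).as_matrix()
o=T.T@(np.array(c['origin'])-p); print('cam in tool',o)
for n,(u,v),x in [('open R',(417,260),.0425),('open L',(230,260),-.0425),('open R2',(460,308),.0425),('w3R',(349,247),.0115),('w3L',(299,247),-.0115),('w3R outer',(357,247),.019)]:
    _,d=ray(c,u,v); d=T.T@d; t=(x-o[0])/d[0]; print(n,(o+t*d).round(4))
im=viewer.grab_frame('wrist'); save(im[200:400,220:430],'w4.png')
E
python3 -c "
import cv2;a=cv2.imread('pics/w4.png');cv2.imwrite('pics/w4.png',cv2.resize(a,None,fx=3,fy=3,interpolation=2))"
```

```text
cam in tool [ 0.00112627 -0.07228971 -0.1624609 ]
open R [ 0.0425 -0.01   -0.0376]
open L [-0.0425 -0.0066 -0.0305]
open R2 [ 0.0425 -0.0158 -0.0814]
w3R [ 0.0115 -0.0202 -0.0462]
w3L [-0.0115 -0.0058 -0.014 ]
w3R outer [ 0.019  -0.0039 -0.0098]
```

View pics/w4.png

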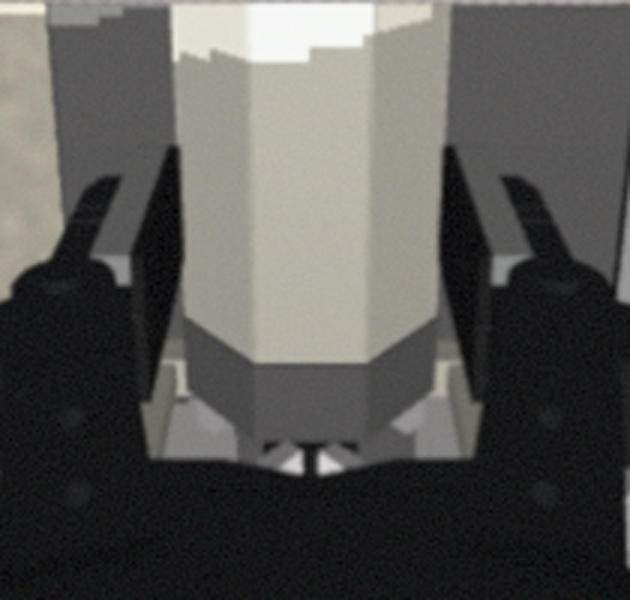

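The pads only just reach the vertical flats, so the tips sit about 20 mm behind the TCP. I'll go about 9 mm lower.

>>> play_rows:
  rows:
    - [[0.3,0,0,0,0,0,0],[0.3,0,0,0,0,0,0],[0.3,0,-0.1,-0.5,0,0,0],[0.3,0,-0.1,-0.9,0,0,0],[0.3,0,-0.1,-0.9,0,0,0]]

```text
t: 5.13
tool_pos: [0.462, 0.2024, 0.0366]
tool_rot: [3.141, -0.002, -0.002]
force: [0.4, -1.2, -0.1]
width: 0.704
```

>>> play_rows:
  rows:
    - [[0.45,0,0,0,0,0,0],[0.45,0,0,0,0,0,0],[0.6,0,0,0,0,0,0],[0.6,0,0,0,0,0,0]]
  grip_force: 40

```text
t: 5.47
tool_pos: [0.4616, 0.2026, 0.0381]
tool_rot: [3.141, -0.001, -0.003]
force: [-6.6, -0.7, 6.2]
width: 0.504
```

>>> play_rows:
  rows:
    - [[0.8,0,0,0,0,0,0],[0.8,0,0,0,0,0,0],[0.8,0,0,0,0,0,0],[0.8,0,0,0,0,0,0]]
  grip_force: 60

```text
t: 5.8
tool_pos: [0.4615, 0.2026, 0.0382]
tool_rot: [3.141, -0.001, -0.003]
force: [-8.0, -1.0, 6.8]
width: 0.497
```

>>> play_rows:
  rows:
    - [[0.8,0,-0.6,0.1,0,0,0],[0.8,0,-1.2,0.1,0,0,0],[0.8,0,-1.9,0.1,0,0,0],[0.8,0,-1.9,0.1,0,0,0],[0.8,0,-1.9,0.1,0,0,0]]

```text
t: 6.22
tool_pos: [0.4621, 0.1825, 0.0388]
tool_rot: [3.14, -0.003, -0.002]
force: [-5.8, -2.6, 3.7]
width: 0.501
```

>>> play_rows:
  rows:
    - [[0.3,0,0,0,0,0,0],[0.3,0,0,0,0,0,0],[0.3,0,0,0,0,0,0],[0.3,0,1.0,0,0,0,0],[0.3,0,1.9,0,0,0,0]]

```text
t: 6.63
tool_pos: [0.463, 0.2032, 0.039]
tool_rot: [-3.141, 0.003, -0.001]
force: [0.1, 0.4, -0.5]
width: 0.701
```

>>> play_rows:
  rows:
    - [[0.4,0,0,0,0,0,0],[0.8,0,0,0,0,0,0],[0.8,0,0,0,0,0,0],[0.8,0,0,0,0,0,0],[0.8,0,0,0,0,0,0]]

```text
t: 7.05
tool_pos: [0.462, 0.2034, 0.0389]
tool_rot: [-3.14, 0.0, 0.002]
force: [-4.5, 4.9, 4.2]
width: 0.497
```

```bash
python3 - <<'E'
from h import *
s=ctrl.get_state(); print(s['t'],s['tool_pos'],s['tool_rot'],s['force'],s['width'])
c=viewer.calibration('wrist');im=viewer.grab_frame('wrist'); save(im,'w5.png')
# front end of near bar if visible: scan brightness down the column of the bar
u=int(round(proj(c,[.4625,.24,.084])[0]));print(u)
g=im[:,u].mean(1)
for yy in (.288,.27,.26,.25,.24,.23,.22): print(yy,proj(c,[.4625,yy,.084]).round(0))
print(g[60:260:3].round(0))
E
```

```text
7.05 [0.46200699 0.2033527  0.03892385] [-3.14023767e+00  2.55213426e-04  1.50190411e-03] [-4.47084577  4.93892443  4.24387688] 0.4967472872683211
322
0.288 [321.  76.]
0.27 [322. 129.]
0.26 [322. 156.]
0.25 [322. 182.]
0.24 [322. 207.]
0.23 [322. 231.]
0.22 [322. 254.]
[ 44.  47.  46.  46.  28.  24.  15.  17.  18.   8.  20.  33.  66.  68.
  65.  67.  65.  68.  67.  66.  64.  66.  66.  64.  62.  54.  58.  99.
  89. 174. 205. 200. 200. 195. 193. 195. 196. 197. 196. 193. 195. 198.
 195. 195. 194. 192. 192. 191. 192. 198. 247. 246. 246. 246. 204. 197.
 182. 178. 180. 179. 181. 180. 179. 180. 181. 180. 180.]
```

View pics/w5.png

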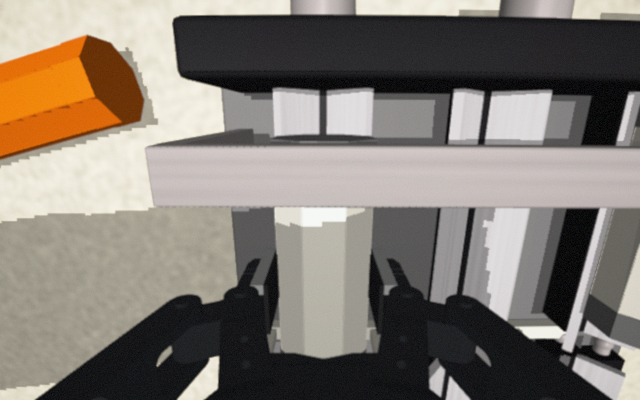

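The front end is at about row 138, so it slid back 20 mm. Two more pulls, then lift.

>>> play_rows:
  rows:
    - [[0.8,0,-0.6,0,0,0,0],[0.8,0,-1.2,0,0,0,0],[0.8,0,-2.0,0,0,0,0],[0.8,0,-2.0,0,0,0,0],[0.8,0,-2.0,0,0,0,0]]

```text
t: 7.52
tool_pos: [0.4616, 0.182, 0.0386]
tool_rot: [3.141, -0.002, -0.003]
force: [-6.1, -3.0, 3.0]
width: 0.5
```

>>> play_rows:
  rows:
    - [[0.3,0,0,0,0,0,0],[0.3,0,0,0,0,0,0],[0.3,0,0,0,0,0,0],[0.3,0,1.0,0,0,0,0],[0.3,0,2.0,0,0,0,0]]

```text
t: 7.93
tool_pos: [0.4629, 0.2032, 0.0389]
tool_rot: [-3.141, 0.003, -0.001]
force: [0.2, -0.6, -0.2]
width: 0.699
```

>>> play_rows:
  rows:
    - [[0.4,0,0,0,0,0,0],[0.8,0,0,0,0,0,0],[0.8,0,0,0,0,0,0],[0.8,0,0,0,0,0,0],[0.8,0,0,0,0,0,0]]

```text
t: 8.35
tool_pos: [0.4615, 0.2036, 0.0391]
tool_rot: [-3.14, -0.0, 0.003]
force: [-6.8, 4.2, 7.2]
width: 0.495
```

>>> play_rows:
  rows:
    - [[0.8,0,-0.6,0,0,0,0],[0.8,0,-1.2,0,0,0,0],[0.8,0,-2.1,0,0,0,0],[0.8,0,-2.1,0,0,0,0],[0.8,0,-2.1,0,0,0,0]]

```text
t: 8.77
tool_pos: [0.4615, 0.1818, 0.0391]
tool_rot: [-3.141, 0.001, 0.003]
force: [-7.4, 0.6, 7.2]
width: 0.495
```

```bash
cat > front.py <<'E'
from h import *
import sys
x=float(sys.argv[1])
s=ctrl.get_state(); print(s['t'],s['tool_pos'].round(4),s['force'].round(1),s['width'])
c=viewer.calibration('wrist');im=viewer.grab_frame('wrist'); save(im,'f%d.png'%(s['t']*100))
for yy in np.arange(.19,.29,.005):
    print(round(yy,3),[im[int(round(v)),int(round(u))].mean().round(0) for u,v in [proj(c,[x,yy,.084])] if 0<=v<400 and 0<=u<640],end=' ')
E
python3 front.py .4625
```

```text
8.7667 [0.4615 0.1818 0.0391] [-7.4  0.6  7.2] 0.49466654885654676
0.19 [np.float64(180.0)] 0.195 [np.float64(180.0)] 0.2 [np.float64(181.0)] 0.205 [np.float64(182.0)] 0.21 [np.float64(93.0)] 0.215 [np.float64(146.0)] 0.22 [np.float64(146.0)] 0.225 [np.float64(58.0)] 0.23 [np.float64(54.0)] 0.235 [np.float64(60.0)] 0.24 [np.float64(61.0)] 0.245 [np.float64(67.0)] 0.25 [np.float64(197.0)] 0.255 [np.float64(199.0)] 0.26 [np.float64(196.0)] 0.265 [np.float64(194.0)] 0.27 [np.float64(199.0)] 0.275 [np.float64(54.0)] 0.28 [np.float64(10.0)] 0.285 [np.float64(13.0)]
```

>>> play_rows:
  rows:
    - [[0.8,0.1,0,1,0,0,0],[0.8,0.1,0,3,0,0,0],[0.8,0.1,0,6,0,0,0],[0.8,0.1,0,10,0,0,0],[0.8,0.1,0,13,0,0,0]]
  grip_force: 80

```text
t: 9.23
tool_pos: [0.4637, 0.1817, 0.1716]
tool_rot: [3.142, -0.001, 0.002]
force: [1.1, 0.3, -1.4]
width: 0.486
```

>>> play_rows:
  rows:
    - [[0.8,0,-3,0,0,0,0],[0.8,0,-6,0,0,0,0],[0.8,0,-9.5,0,0,0,0],[0.8,0,-13,0,0,0,0],[0.8,0,-16,0,0,0,0]]

```text
t: 9.65
tool_pos: [0.4635, 0.0198, 0.1693]
tool_rot: [3.141, -0.001, 0.001]
force: [1.1, 0.5, -2.3]
width: 0.49
```

>>> play_rows:
  rows:
    - [[0.8,0,-4,0,0,0,0],[0.8,0,-8,0,0,0,0],[0.8,0,-12,0,0,0,0],[0.8,0,-16,0,0,0,0],[0.8,0,-20,0,0,0,0]]

```text
t: 10.07
tool_pos: [0.4633, -0.1804, 0.1692]
tool_rot: [3.141, -0.001, 0.001]
force: [1.2, 0.4, -1.8]
width: 0.491
```

>>> play_rows:
  rows:
    - [[0.8,0.2,-4,0,0,0,0],[0.8,0.4,-8,0,0,0,0],[0.8,0.6,-12,0,0,0,0],[0.8,0.8,-16,0,0,0,0],[0.8,0.8,-18,0,0,0,0]]

```text
t: 10.48
tool_pos: [0.4711, -0.3627, 0.1684]
tool_rot: [3.14, -0.005, -0.0]
force: [0.5, 0.2, -2.8]
width: 0.487
```

>>> play_rows:
  rows:
    - [[0.8,0,0,0,0,0,0],[0.8,0,0,0,0,0,0]]

```text
t: 10.65
tool_pos: [0.4712, -0.3593, 0.1684]
tool_rot: [-3.141, 0.004, 0.001]
force: [-1.0, 0.5, -2.0]
width: 0.492
```

```bash
python3 - <<'E'
from h import *
s=ctrl.get_state(); print(s['t'],s['tool_pos'],s['tool_rot'],s['force'],s['width'],s['qpos'].round(2))
a=viewer.grab_frame('top'); save(a,'t2.png')
cv2.imwrite('pics/t2c.png',cv2.resize(a[150:290,220:500,::-1],(800,400),interpolation=2))
E
```

```text
10.65 [ 0.47120636 -0.35931479  0.16844164] [-3.14077016e+00  4.21993213e-03  9.51422722e-04] [-0.97312062  0.52655846 -2.01205577] 0.4923499859707678 [-0.87  0.08 -0.01  1.49  0.    0.7 ]
```

View pics/t2c.png

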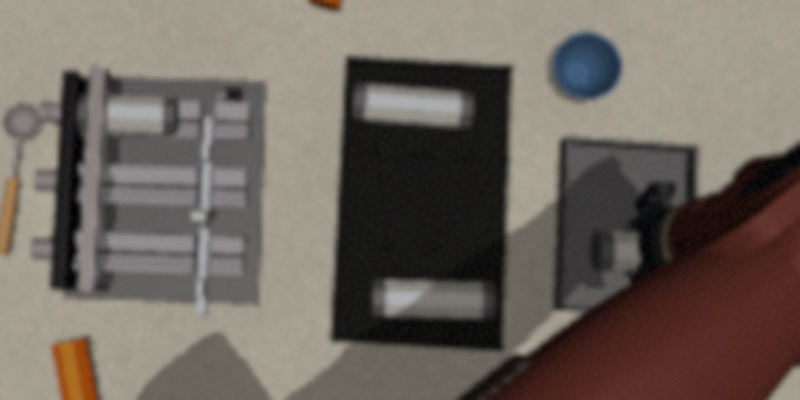

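The bar is held over the tray, its front end at crop (597,250). Lower and release.

>>> play_rows:
  rows:
    - [[0.8,0,-1.5,-3,0,0,0],[0.8,0,-3,-6.5,0,0,0],[0.8,0,-3,-10,0,0,0],[0.8,0,-3,-12,0,0,0]]

```text
t: 11.03
tool_pos: [0.4707, -0.3862, 0.045]
tool_rot: [-3.139, 0.0, 0.004]
force: [-0.6, 0.2, -3.7]
width: 0.49
```

>>> play_rows:
  rows:
    - [[0.8,0,0,-1.2,0,0,0],[0.8,0,0,-2.4,0,0,0],[0.8,0,0,-3.4,0,0,0],[0.8,0,0,-3.4,0,0,0],[0.35,0,0,-3.4,0,0,0]]

```text
t: 11.45
tool_pos: [0.4721, -0.3885, 0.0157]
tool_rot: [3.141, -0.001, 0.001]
force: [0.1, 0.6, 0.5]
width: 0.612
```

>>> play_rows:
  rows:
    - [[0.3,0,0,0,0,0,0],[0.3,0,0,0,0,0,0],[0.3,0,0,0,0,0,0],[0.3,0,0,3,0,0,0],[0.3,0,0,6,0,0,0]]

```text
t: 11.87
tool_pos: [0.4707, -0.3873, 0.0743]
tool_rot: [-3.139, 0.002, 0.003]
force: [0.0, -0.5, 0.4]
width: 0.704
```

>>> play_rows:
  rows:
    - [[0,0,0,4,0,0,0],[0,0,3,8,0,0,0],[0,0,6,12,0,0,0],[0,0,9,14,0,0,0],[0,0,9,14,0,0,0]]

```text
t: 12.28
tool_pos: [0.4732, -0.2965, 0.2214]
tool_rot: [3.137, 0.001, 0.009]
force: [0.7, 0.8, 1.5]
width: 1.006
```

```bash
python3 - <<'E'
from h import *
s=ctrl.get_state(); print(s['t'],s['tool_pos'],s['tool_rot'],s['force'],s['width'])
c=viewer.calibration('wrist');a=viewer.grab_frame('wrist'); save(a,'w6.png'); np.save('w6.npy',c,allow_pickle=True)
E
```

```text
12.2833 [ 0.47316188 -0.2965445   0.22141718] [3.13694795e+00 1.14750497e-03 9.08499177e-03] [0.72535882 0.7793279  1.46464885] 1.006053230205415
```

View pics/w6.png

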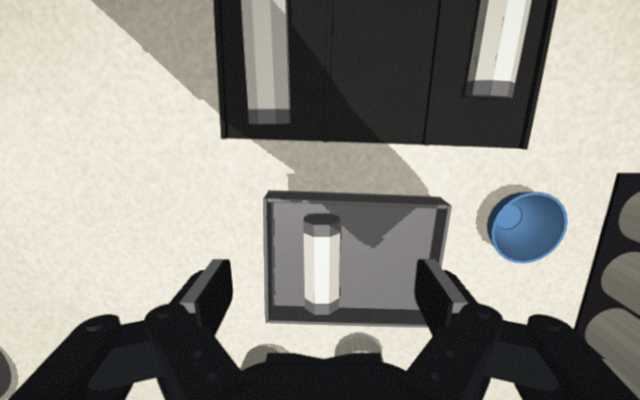

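The first spent bar lies in the tray at (322,262), with room to its right for the second. Now the far one.

>>> play_rows:
  rows:
    - [[0,1,4,0,0,0,0],[0,2,8,0,0,0,0],[0,4,12,0,0,0,0],[0,6,16,0,0,0,0],[0,8,19,0,0,0,0]]

```text
t: 12.75
tool_pos: [0.5516, -0.1075, 0.2141]
tool_rot: [3.141, -0.003, -0.0]
force: [0.2, -0.9, 0.2]
width: 0.999
```

>>> play_rows:
  rows:
    - [[0,1,4,0,0,0,0],[0,2,8,0,0,0,0],[0,4,12,0,0,0,0],[0,6,16,0,0,0,0],[0,7.9,19,0,0,0,0]]

```text
t: 13.17
tool_pos: [0.631, 0.0829, 0.2139]
tool_rot: [3.141, -0.002, -0.0]
force: [0.2, 0.0, 0.7]
width: 1.004
```

>>> play_rows:
  rows:
    - [[0,0,4,0,0,0,0],[0,0,8,-3,0,0,0],[0,0,11.9,-6,0,0,0],[0,0,11.9,-9,0,0,0],[0,0,11.9,-9,0,0,0]]

```text
t: 13.58
tool_pos: [0.626, 0.2024, 0.1149]
tool_rot: [3.141, 0.004, -0.018]
force: [0.2, -0.5, -2.7]
width: 1.001
```

>>> play_rows:
  rows:
    - [[0,0,0,0,0,0,0],[0,0,0,0,0,0,0]]

```text
t: 13.75
tool_pos: [0.631, 0.1992, 0.1255]
tool_rot: [3.141, -0.003, 0.001]
force: [0.7, -0.7, 0.7]
width: 1.002
```

>>> play_rows:
  rows:
    - [[0.1,0.1,0.3,-3,0,0,0],[0.2,0.1,0.3,-6,0,0,0],[0.3,0.1,0.3,-7.5,0,0,0],[0.3,0.1,0.3,-8.7,0,0,0],[0.3,0.1,0.3,-8.7,0,0,0]]

```text
t: 14.17
tool_pos: [0.6315, 0.2019, 0.0371]
tool_rot: [3.141, -0.004, -0.001]
force: [-0.2, -0.8, 0.0]
width: 0.697
```

>>> play_rows:
  rows:
    - [[0.3,0,0,0,0,0,0],[0.4,0,0,0,0,0,0],[0.5,0,0,0,0,0,0],[0.6,0,0,0,0,0,0],[0.8,0,0,0,0,0,0]]
  grip_force: 60

```text
t: 14.58
tool_pos: [0.6317, 0.2031, 0.0407]
tool_rot: [3.141, -0.001, 0.002]
force: [-8.0, -2.4, 9.9]
width: 0.493
```

>>> play_rows:
  rows:
    - [[0.8,0,0,0,0,0,0],[0.8,0,0,0,0,0,0],[0.8,0,0,0,0,0,0]]

```text
t: 14.83
tool_pos: [0.6317, 0.2031, 0.0407]
tool_rot: [3.141, -0.001, 0.002]
force: [-8.4, -1.8, 11.3]
width: 0.492
```

>>> play_rows:
  rows:
    - [[0.8,0,-0.6,0,0,0,0],[0.8,0,-1.5,0,0,0,0],[0.8,0,-2.5,0,0,0,0],[0.8,0,-3.5,0,0,0,0],[0.8,0,-4.5,0,0,0,0]]

```text
t: 15.25
tool_pos: [0.6316, 0.1602, 0.0407]
tool_rot: [-3.138, -0.001, -0.002]
force: [-7.3, 8.8, 9.2]
width: 0.493
```

>>> play_rows:
  rows:
    - [[0.8,0,-1,0,0,0,0],[0.8,0,-1.3,0,0,0,0],[0.8,0,-1.3,0,0,0,0]]

```text
t: 15.5
tool_pos: [0.6315, 0.1461, 0.0406]
tool_rot: [-3.139, 0.001, -0.002]
force: [-8.2, 4.4, 9.6]
width: 0.495
```

```bash
python3 front.py .632; python3 - <<'E'
from h import *
c=np.load('w6.npy',allow_pickle=True).item()
P=[onz(c,u,v,.04)[:2] for u,v in [(265,192),(449,198),(266,323)]]; print(P, (P[1]+P[2])/2)
print('bar1',[onz(c,u,v,.049)[:2].round(3) for u,v in [(322,232),(321,300)]])
E
```

```text
15.5 [0.6315 0.1461 0.0406] [-8.2  4.4  9.6] 0.49509006054237675
0.19 [np.float64(247.0)] 0.195 [np.float64(247.0)] 0.2 [np.float64(247.0)] 0.205 [np.float64(247.0)] 0.21 [np.float64(247.0)] 0.215 [np.float64(156.0)] 0.22 [np.float64(160.0)] 0.225 [np.float64(157.0)] 0.23 [np.float64(65.0)] 0.235 [np.float64(60.0)] 0.24 [np.float64(31.0)] 0.245 [np.float64(30.0)] 0.25 [np.float64(57.0)] 0.255 [] 0.26 [] 0.265 [] 0.27 [] 0.275 [] 0.28 [] 0.285 [] [array([ 0.40903118, -0.31125715]), array([ 0.61973388, -0.31868669]), array([ 0.40046806, -0.48730919])] [ 0.51010097 -0.40299794]
bar1 [array([ 0.474, -0.357]), array([ 0.472, -0.447])]
```

>>> play_rows:
  rows:
    - [[0.8,0.1,0,1,0,0,0],[0.8,0.1,0,3,0,0,0],[0.8,0.1,0,6,0,0,0],[0.8,0.1,0,10,0,0,0],[0.8,0.1,0,13,0,0,0]]
  grip_force: 80

```text
t: 15.97
tool_pos: [0.633, 0.1451, 0.172]
tool_rot: [3.141, -0.002, 0.005]
force: [1.4, -0.4, -2.0]
width: 0.486
```

>>> play_rows:
  rows:
    - [[0.8,-0.5,-3,0,0,0,0],[0.8,-1,-6,0,0,0,0],[0.8,-1.5,-9.5,0,0,0,0],[0.8,-2,-13,0,0,0,0],[0.8,-2.5,-17,0,0,0,0]]

```text
t: 16.38
tool_pos: [0.6075, -0.0258, 0.1694]
tool_rot: [3.141, 0.0, 0.003]
force: [0.8, -0.1, -2.1]
width: 0.49
```

>>> play_rows:
  rows:
    - [[0.8,-0.5,-4,0,0,0,0],[0.8,-1,-8,0,0,0,0],[0.8,-1.5,-12,0,0,0,0],[0.8,-2,-16,0,0,0,0],[0.8,-2.5,-20,0,0,0,0]]

```text
t: 16.8
tool_pos: [0.5822, -0.2271, 0.1695]
tool_rot: [3.14, -0.002, 0.003]
force: [0.7, 1.6, -2.2]
width: 0.487
```

>>> play_rows:
  rows:
    - [[0.8,-1,-4,0,0,0,0],[0.8,-2,-8,0,0,0,0],[0.8,-3.1,-12,0,0,0,0],[0.8,-3.1,-16,0,0,0,0],[0.8,-3.1,-20,0,0,0,0]]

```text
t: 17.22
tool_pos: [0.5508, -0.4274, 0.1696]
tool_rot: [3.14, -0.003, 0.002]
force: [-0.0, 0.8, -1.8]
width: 0.488
```

>>> play_rows:
  rows:
    - [[0.8,0,0,0,0,0,0],[0.8,0,0,0,0,0,0],[0.8,0,0,0,0,0,0]]

```text
t: 17.47
tool_pos: [0.5514, -0.425, 0.1686]
tool_rot: [3.141, -0.002, 0.001]
force: [-0.5, 0.4, -2.1]
width: 0.484
```

>>> play_rows:
  rows:
    - [[0.8,0,0,-3,0,0,0],[0.8,0,0,-6.5,0,0,0],[0.8,0,0,-10,0,0,0],[0.8,0,0,-12,0,0,0]]

```text
t: 17.8
tool_pos: [0.5509, -0.422, 0.0449]
tool_rot: [-3.139, -0.001, 0.003]
force: [-0.9, 0.1, -4.2]
width: 0.488
```

>>> play_rows:
  rows:
    - [[0.8,0,0,-1.2,0,0,0],[0.8,0,0,-2.4,0,0,0],[0.8,0,0,-3.4,0,0,0],[0.8,0,0,-3.4,0,0,0],[0.35,0,0,-3.4,0,0,0]]

```text
t: 18.22
tool_pos: [0.5519, -0.4249, 0.0149]
tool_rot: [3.141, -0.001, 0.001]
force: [0.2, -0.3, 0.2]
width: 0.612
```

>>> play_rows:
  rows:
    - [[0.3,0,0,0,0,0,0],[0.3,0,0,0,0,0,0],[0.3,0,0,0,0,0,0],[0.3,0,0,3,0,0,0],[0.3,0,0,6,0,0,0]]

```text
t: 18.63
tool_pos: [0.5503, -0.4237, 0.0729]
tool_rot: [-3.139, 0.002, 0.004]
force: [0.7, 0.5, 0.4]
width: 0.7
```

>>> play_rows:
  rows:
    - [[0,0,0,4,0,0,0],[0,0,4,7,0,0,0],[0,0,8,10,0,0,0],[0,0,12,13,0,0,0],[0,0,16,15,0,0,0]]

```text
t: 19.05
tool_pos: [0.5515, -0.2882, 0.2126]
tool_rot: [3.14, -0.003, 0.004]
force: [1.2, 0.3, 0.1]
width: 1.003
```

>>> play_rows:
  rows:
    - [[0,0,4,3,0,0,0],[0,0,8,6,0,0,0],[0,0,12,8,0,0,0],[0,0,15,8,0,0,0],[0,0,15,8,0,0,0]]

```text
t: 19.47
tool_pos: [0.5521, -0.134, 0.2943]
tool_rot: [3.14, 0.004, 0.009]
force: [-0.2, 0.4, -0.3]
width: 1.003
```

>>> play_rows:
  rows:
    - [[0,0,0,0,0,0,0],[0,0,0,0,0,0,0]]

```text
t: 19.63
tool_pos: [0.5516, -0.139, 0.2902]
tool_rot: [3.141, -0.0, 0.001]
force: [1.0, 0.2, 0.3]
width: 0.998
```

```bash
cat > fresh.py <<'E'
from h import *
s=ctrl.get_state(); print(s['t'],s['tool_pos'],s['tool_rot'],s['width'])
c=viewer.calibration('wrist');a=viewer.grab_frame('wrist'); save(a,'fr%d.png'%(s['t']*100))
g=cv2.cvtColor(a,cv2.COLOR_RGB2HSV)
# only the area of the mat, as seen
poly=np.array([proj(c,[x,y,.03]) for x,y in [(.36,-.26),(.72,-.26),(.72,-.035),(.36,-.035)]],np.int32)
mm=np.zeros(a.shape[:2],np.uint8); cv2.fillPoly(mm,[poly],1)
m=((g[:,:,2]>110)&(g[:,:,1]<60)).astype(np.uint8)*mm; m=cv2.morphologyEx(m,cv2.MORPH_OPEN,np.ones((5,5)))
for cn in cv2.findContours(m,0,1)[0]:
    if cv2.contourArea(cn)<600: continue
    r=cv2.minAreaRect(cn); b=cv2.boxPoints(r)
    P=np.array([onz(c,*p,.036)[:2] for p in b]); e=[P[1]-P[0],P[2]-P[1]]; L=[np.linalg.norm(x) for x in e]; d=e[int(np.argmax(L))]; d*=np.sign(d[1])
    print(np.round(r[0]),'ctr',P.mean(0).round(4),'L',np.round(L,4),'yaw',round(np.arctan2(d[1],d[0])-np.pi/2,3))
E
python3 fresh.py; ls -t pics | head -1
```

```text
19.6333 [ 0.55160375 -0.13898052  0.29016846] [ 3.14074408e+00 -2.12910379e-04  1.39494722e-03] 0.9977900533577702
[271. 194.] ctr [ 0.4801 -0.1788] L [0.1575 0.208 ] yaw 1.568
[403. 157.] ctr [ 0.6586 -0.1261] L [0.1386 0.045 ] yaw -0.089
[352.  92.] ctr [ 0.5901 -0.0418] L [0.2531 0.0133] yaw -1.57
[182. 146.] ctr [ 0.3653 -0.113 ] L [0.0105 0.1573] yaw -0.02
fr1963.png
```

View pics/fr1963.png

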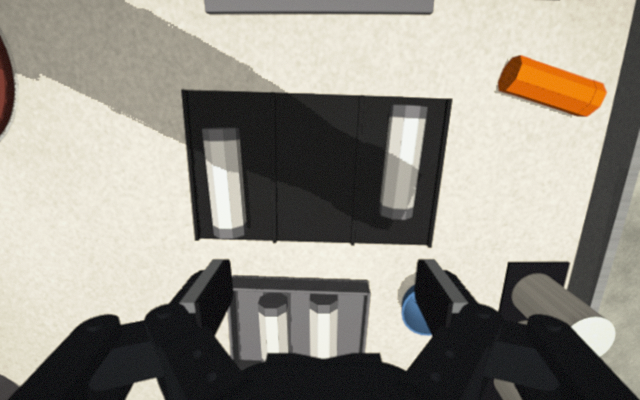

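Both spent bars are in the tray at (275,325) and (323,325). The fresh ones are at (224,183) and (404,162). I'll refine them with tight boxes.

```bash
cat > bars.py <<'E'
from h import *
def bars(a,c,boxes,z=.033,thr=80):
    g=cv2.GaussianBlur(a,(3,3),0).max(2)
    for (u0,u1,v0,v1) in boxes:
        m=np.zeros(g.shape,np.uint8); m[v0:v1,u0:u1]=g[v0:v1,u0:u1]>thr
        m=cv2.morphologyEx(m,cv2.MORPH_OPEN,np.ones((7,7)))
        cn=max(cv2.findContours(m,0,1)[0],key=cv2.contourArea); r=cv2.minAreaRect(cn); b=cv2.boxPoints(r)
        P=np.array([onz(c,*p,z)[:2] for p in b]); e=[P[1]-P[0],P[2]-P[1]]; L=[np.linalg.norm(x) for x in e]; d=e[int(np.argmax(L))]; d*=np.sign(d[1])
        print(np.round(r[0]),'ctr',P.mean(0).round(4),'L',np.round(L,4),'yaw',round(np.arctan2(d[1],d[0])-np.pi/2,3))
E
python3 - <<'E'
from bars import *
c=viewer.calibration('wrist'); a=cv2.imread('pics/fr1963.png')
for t in (65,80): bars(a,c,[(197,250,118,242),(376,432,98,226)],thr=t)
E
```

```text
[225. 185.] ctr [ 0.416  -0.1662] L [0.0488 0.1601] yaw 0.002
[402. 161.] ctr [ 0.6578 -0.1335] L [0.155  0.0486] yaw -0.092
[225. 185.] ctr [ 0.4159 -0.1668] L [0.0476 0.1585] yaw 0.003
[403. 161.] ctr [ 0.6594 -0.1335] L [0.1532 0.0475] yaw -0.059
```

>>> play_rows:
  rows:
    - [[0,3,-0.2,-3,0,0,-0.058],[0,6,-0.5,-6,0,0,-0.058],[0,9,-0.5,-9,0,0,-0.058],[0,10.7,-0.5,-12,0,0,-0.058],[0,10.7,-0.5,-15,0,0,-0.058]]

```text
t: 20.1
tool_pos: [0.6599, -0.1456, 0.1355]
tool_rot: [-3.139, 0.095, 0.002]
force: [0.1, 0.3, 0.1]
width: 1.0
```

>>> play_rows:
  rows:
    - [[0,0,0,-2,0,0,0],[0,0,0,-5,0,0,0],[0,0,0,-5,0,0,0],[0,0,0,-5,0,0,0]]

```text
t: 20.43
tool_pos: [0.6565, -0.1446, 0.0875]
tool_rot: [-3.139, 0.095, 0.007]
force: [-0.6, -0.3, 1.9]
width: 0.999
```

```bash
python3 - <<'E'
from bars import *
s=ctrl.get_state(); print(s['t'],s['tool_pos'],s['tool_rot'])
c=viewer.calibration('wrist');a=viewer.grab_frame('wrist'); save(a,'w7.png')
# edges of the white body at a few heights along y, on plane z=.033 (upper edge of side flats)
g=a.max(2).astype(float)
for y in (-.06,-.07,-.08,-.09,-.1,-.11):
    xs=np.arange(.6,.72,.0005); p=np.array([proj(c,[x,y,.033]) for x in xs]); v=g[p[:,1].round().astype(int).clip(0,399),p[:,0].round().astype(int).clip(0,639)]
    k=np.where(v>90)[0]; print(y,xs[k[0]].round(4),xs[k[-1]].round(4),((xs[k[0]]+xs[k[-1]])/2).round(4))
E
```

```text
20.4333 [ 0.65649714 -0.14458944  0.08749607] [-3.13852417  0.09544883  0.0069785 ]
-0.06 0.644 0.687 0.6655
-0.07 0.643 0.686 0.6645
-0.08 0.642 0.686 0.664
-0.09 0.642 0.685 0.6635
-0.1 0.641 0.685 0.663
-0.11 0.64 0.684 0.662
```

>>> play_rows:
  rows:
    - [[0.1,0.3,0,-3,0,0,0],[0.2,0.3,0,-6,0,0,0],[0.3,0.3,0,-7.5,0,0,0],[0.3,0.3,0,-8.3,0,0,0],[0.3,0.3,0,-8.3,0,0,0]]

```text
t: 20.9
tool_pos: [0.6613, -0.1442, 0.0068]
tool_rot: [-3.14, 0.094, 0.001]
force: [-0.3, 0.2, 0.5]
width: 0.698
```

>>> play_rows:
  rows:
    - [[0.3,0,0,0,0,0,0],[0.4,0,0,0,0,0,0],[0.5,0,0,0,0,0,0],[0.6,0,0,0,0,0,0],[0.8,0,0,0,0,0,0]]
  grip_force: 60

```text
t: 21.32
tool_pos: [0.6635, -0.1446, 0.0122]
tool_rot: [3.138, -0.092, 0.008]
force: [-8.6, 2.6, 24.2]
width: 0.444
```

>>> play_rows:
  rows:
    - [[0.8,0,0,0,0,0,0],[0.8,0,0,0,0,0,0],[0.8,0,0,0,0,0,0]]

```text
t: 21.57
tool_pos: [0.6636, -0.1447, 0.0123]
tool_rot: [3.138, -0.092, 0.008]
force: [-8.5, 3.2, 23.7]
width: 0.445
```

Riding on the bevel: I'll reopen and go about 7 mm lower.

>>> play_rows:
  rows:
    - [[0.3,0,0,0,0,0,0],[0.3,0,0,0,0,0,0],[0.3,0,0,-0.7,0,0,0],[0.3,0,0,-0.7,0,0,0],[0.3,0,0,-0.7,0,0,0]]

```text
t: 21.98
tool_pos: [0.6607, -0.1435, -0.0012]
tool_rot: [-3.14, 0.093, 0.002]
force: [0.7, -0.6, 0.0]
width: 0.699
```

>>> play_rows:
  rows:
    - [[0.4,0,0,0,0,0,0],[0.4,0,0,0,0,0,0],[0.5,0,0,0,0,0,0],[0.6,0,0,0,0,0,0],[0.8,0,0,0,0,0,0]]
  grip_force: 50

```text
t: 22.4
tool_pos: [0.6615, -0.1438, 0.0001]
tool_rot: [3.14, -0.093, 0.001]
force: [-0.4, 0.3, 2.3]
width: 0.497
```

>>> play_rows:
  rows:
    - [[0.8,0,0,0,0,0,0],[0.8,0,0,0,0,0,0],[0.8,0,0,0,0,0,0]]

```text
t: 22.65
tool_pos: [0.6615, -0.1438, 0.0001]
tool_rot: [3.14, -0.093, 0.001]
force: [-1.0, 0.1, 3.6]
width: 0.502
```

>>> play_rows:
  rows:
    - [[0.8,0,0,1,0,0,0],[0.8,0,0,4,0,0,0.06],[0.8,0,0,8,0,0,0.06],[0.8,0,0,12,0,0,0.06],[0.8,0,0,15,0,0,0.06]]
  grip_force: 80

```text
t: 23.07
tool_pos: [0.6616, -0.1438, 0.1535]
tool_rot: [3.141, 0.002, 0.003]
force: [-0.1, -0.5, -2.7]
width: 0.487
```

>>> play_rows:
  rows:
    - [[0.8,-0.5,4,0,0,0,0],[0.8,-1,8,0,0,0,0],[0.8,-2,12,0,0,0,0],[0.8,-2.9,16,0,0,0,0],[0.8,-2.9,19,0,0,0,0]]

```text
t: 23.48
tool_pos: [0.6305, 0.0493, 0.1502]
tool_rot: [-3.141, -0.003, 0.002]
force: [0.0, 0.7, -1.5]
width: 0.493
```

>>> play_rows:
  rows:
    - [[0.8,0,4,0,0,0,0],[0.8,0,8,0,0,0,0],[0.8,0,10.2,0,0,0,0],[0.8,0,10.2,0,0,0,0],[0.8,0,10.2,0,0,0,0]]

```text
t: 23.9
tool_pos: [0.6319, 0.1496, 0.1497]
tool_rot: [3.141, 0.005, -0.001]
force: [-0.3, -0.3, -1.9]
width: 0.489
```

```bash
cat > held.py <<'E'
from h import *
import sys
z=float(sys.argv[1])
s=ctrl.get_state(); print(s['t'],s['tool_pos'].round(4),s['tool_rot'].round(3),s['force'].round(1),s['width'])
c=viewer.calibration('wrist');a=viewer.grab_frame('wrist'); save(a,'held%d.png'%(s['t']*100))
x0,y0=s['tool_pos'][:2]
g=a.max(2)
print([(round(y-y0,3),int(g[tuple(proj(c,[x0,y,z])[::-1].round().astype(int).clip(0,399))])) for y in np.arange(y0+.03,y0+.12,.004)])
E
python3 held.py .196
```

```text
23.9 [0.6319 0.1496 0.1497] [ 3.141e+00  5.000e-03 -1.000e-03] [-0.3 -0.3 -1.9] 0.4893353746852403
[(np.float64(0.03), 184), (np.float64(0.034), 247), (np.float64(0.038), 246), (np.float64(0.042), 246), (np.float64(0.046), 246), (np.float64(0.05), 247), (np.float64(0.054), 247), (np.float64(0.058), 248), (np.float64(0.062), 247), (np.float64(0.066), 248), (np.float64(0.07), 248), (np.float64(0.074), 160), (np.float64(0.078), 159), (np.float64(0.082), 157), (np.float64(0.086), 154), (np.float64(0.09), 198), (np.float64(0.094), 203), (np.float64(0.098), 185), (np.float64(0.102), 5), (np.float64(0.106), 22), (np.float64(0.11), 45), (np.float64(0.114), 45), (np.float64(0.118), 45)]
```

>>> play_rows:
  rows:
    - [[0.8,0,-0.1,-3,0,0,0],[0.8,0,-0.1,-6,0,0,0],[0.8,0,-0.1,-8,0,0,0],[0.8,0,-0.1,-10,0,0,0],[0.8,0,-0.1,-10,0,0,0]]

```text
t: 24.37
tool_pos: [0.6294, 0.1455, 0.0449]
tool_rot: [3.141, -0.002, -0.011]
force: [-0.9, 0.3, -4.1]
width: 0.486
```

>>> play_rows:
  rows:
    - [[0.8,0,0,-0.5,0,0,0],[0.8,0,0,-1,0,0,0],[0.8,0,0,-1,0,0,0]]

```text
t: 24.62
tool_pos: [0.6329, 0.1467, 0.0404]
tool_rot: [3.142, 0.001, 0.002]
force: [-0.6, 0.2, -2.7]
width: 0.488
```

>>> play_rows:
  rows:
    - [[0.8,-0.1,0,-0.2,0,0,0],[0.8,-0.1,0,-0.4,0,0,0],[0.8,-0.1,0,-0.4,0,0,0]]

```text
t: 24.87
tool_pos: [0.6323, 0.147, 0.0388]
tool_rot: [3.141, 0.001, 0.004]
force: [-6.5, -2.0, 11.2]
width: 0.487
```

>>> play_rows:
  rows:
    - [[0.8,0,0,0.1,0,0,0],[0.8,0,0.8,0.1,0,0,0],[0.8,0,1.8,0.1,0,0,0],[0.8,0,2.8,0.1,0,0,0],[0.8,0,3.8,0.1,0,0,0]]

```text
t: 25.28
tool_pos: [0.6321, 0.1843, 0.0387]
tool_rot: [3.139, -0.001, 0.003]
force: [-3.3, -7.5, 6.2]
width: 0.485
```

>>> play_rows:
  rows:
    - [[0.8,0,0.5,0,0,0,0],[0.8,0,1.0,0,0,0,0],[0.8,0,1.0,0,0,0,0]]

```text
t: 25.53
tool_pos: [0.6322, 0.1953, 0.0387]
tool_rot: [3.14, 0.001, 0.003]
force: [-4.1, -1.8, 6.7]
width: 0.491
```

>>> play_rows:
  rows:
    - [[0.8,0,0.2,0,0,0,0],[0.8,0,0.4,0,0,0,0],[0.8,0,0.5,0,0,0,0]]

```text
t: 25.78
tool_pos: [0.6322, 0.1992, 0.0387]
tool_rot: [3.139, -0.0, 0.003]
force: [-3.7, -7.6, 7.6]
width: 0.489
```

>>> play_rows:
  rows:
    - [[0.8,0,0.2,0,0,0,0],[0.8,0,0.2,0,0,0,0]]

```text
t: 25.95
tool_pos: [0.6322, 0.1999, 0.0387]
tool_rot: [3.137, -0.001, 0.003]
force: [-4.0, -12.5, 7.3]
width: 0.493
```

>>> play_rows:
  rows:
    - [[0.8,0,0.2,0,0,0,0],[0.8,0,0.2,0,0,0,0]]

```text
t: 26.12
tool_pos: [0.6322, 0.1999, 0.0387]
tool_rot: [3.133, -0.003, 0.002]
force: [-5.4, -20.7, 8.6]
width: 0.487
```

It's against the stop, with no further advance and 20 N. Release, rise and return over the mat.

>>> play_rows:
  rows:
    - [[0.8,0,-0.2,0,0,0,0],[0.3,0,-0.2,0,0,0,0],[0.3,0,-0.2,0,0,0,0],[0.3,0,-0.2,0,0,0,0],[0.3,0,-0.2,2,0,0,0]]

```text
t: 26.53
tool_pos: [0.629, 0.2023, 0.0531]
tool_rot: [3.141, 0.002, -0.009]
force: [-0.5, -0.3, -0.6]
width: 0.699
```

>>> play_rows:
  rows:
    - [[0.3,0,0,3,0,0,0],[0.2,0,0,7,0,0,0],[0,-2,-3,11,0,0,0],[0,-4,-7,13,0,0,0],[0,-6,-11,15,0,0,0]]

```text
t: 26.95
tool_pos: [0.582, 0.1133, 0.1982]
tool_rot: [-3.141, -0.005, -0.005]
force: [1.0, -0.4, 0.5]
width: 0.999
```

>>> play_rows:
  rows:
    - [[0,-2,-4,2,0,0,0],[0,-4,-8,3,0,0,0],[0,-5,-12,3,0,0,0],[0,-6,-16,3,0,0,0],[0,-7,-20,3,0,0,0]]

```text
t: 27.37
tool_pos: [0.5139, -0.0789, 0.2267]
tool_rot: [3.141, 0.003, 0.004]
force: [0.1, -0.4, -0.2]
width: 1.004
```

>>> play_rows:
  rows:
    - [[0,0,0,0,0,0,0],[0,0,0,0,0,0,0]]

```text
t: 27.53
tool_pos: [0.5141, -0.0795, 0.2261]
tool_rot: [3.141, -0.004, 0.002]
force: [1.2, 1.6, -0.8]
width: 0.997
```

```bash
python3 fresh.py; ls -t pics|head -1
```

```text
27.5333 [ 0.51410728 -0.07946777  0.2260807 ] [ 3.14144709e+00 -4.19355765e-03  1.68512602e-03] 0.9965796355283421
[319. 254.] ctr [ 0.5096 -0.1786] L [0.2298 0.1547] yaw 1.567
[196. 195.] ctr [ 0.3654 -0.1022] L [0.0097 0.1366] yaw -0.023
[429. 142.] ctr [ 0.6339 -0.039 ] L [0.1635 0.0101] yaw 1.571
fr2753.png
```

View pics/fr2753.png

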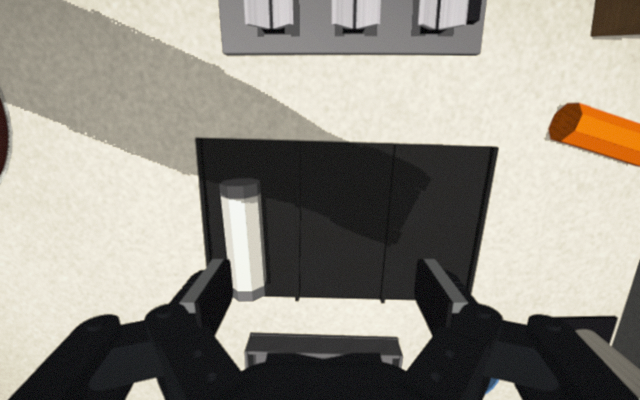

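The remaining fresh bar is at (243,240), unmoved. I'll measure it and reach for it, gripping forward of centre to stay clear of the gate handle later.

```bash
python3 - <<'E'
from bars import *
c=viewer.calibration('wrist'); a=cv2.imread('pics/fr2753.png')
bars(a,c,[(214,270,174,303)],thr=80)
print([onz(c,*p,.046)[:2].round(4) for p in [(239.5,184),(249,291)]])
E
```

```text
[244. 245.] ctr [ 0.4173 -0.1669] L [0.0474 0.1582] yaw 0.029
[array([ 0.4213, -0.0822]), array([ 0.4223, -0.219 ])]
```

>>> play_rows:
  rows:
    - [[0,-3,-2,-1,0,0,0.02],[0,-6,-4,-4,0,0,0.02],[0,-9,-5.4,-8,0,0,0.02],[0,-9.7,-5.4,-12,0,0,0.02],[0,-9.7,-5.4,-14,0,0,0.02]]

```text
t: 28.0
tool_pos: [0.4162, -0.1307, 0.0837]
tool_rot: [-3.141, -0.035, -0.0]
force: [0.3, -0.2, -0.8]
width: 0.999
```

>>> play_rows:
  rows:
    - [[0,0,0,0,0,0,0],[0,0,0,0,0,0,0],[0,0,0,0,0,0,0]]

```text
t: 28.25
tool_pos: [0.4188, -0.1314, 0.088]
tool_rot: [3.14, 0.036, 0.004]
force: [0.2, -0.8, 0.0]
width: 0.999
```

```bash
python3 - <<'E'
from bars import *
s=ctrl.get_state(); print(s['t'],s['tool_pos'],s['tool_rot'])
c=viewer.calibration('wrist');a=viewer.grab_frame('wrist'); save(a,'w8.png')
g=a.max(2).astype(float)
for y in (-.08,-.085,-.09,-.1,-.11,-.12):
    xs=np.arange(.38,.46,.0005); p=np.array([proj(c,[x,y,.033]) for x in xs]); v=g[p[:,1].round().astype(int).clip(0,399),p[:,0].round().astype(int).clip(0,639)]
    k=np.where(v>90)[0]
    if len(k): print(y,xs[k[0]].round(4),xs[k[-1]].round(4),((xs[k[0]]+xs[k[-1]])/2).round(4))
x=.4165
print([(round(y,3),int(g[tuple(proj(c,[x,y,.046])[::-1].round().astype(int).clip(0,399))])) for y in np.arange(-.12,-.06,.003)])
E
```

```text
28.25 [ 0.41882719 -0.13143889  0.08804402] [3.14014033 0.03556803 0.00353536]
-0.09 0.406 0.424 0.415
-0.1 0.4065 0.4235 0.415
-0.11 0.3935 0.4365 0.415
-0.12 0.3935 0.437 0.4152
[(np.float64(-0.12), 188), (np.float64(-0.117), 190), (np.float64(-0.114), 188), (np.float64(-0.111), 187), (np.float64(-0.108), 189), (np.float64(-0.105), 191), (np.float64(-0.102), 189), (np.float64(-0.099), 92), (np.float64(-0.096), 94), (np.float64(-0.093), 94), (np.float64(-0.09), 93), (np.float64(-0.087), 90), (np.float64(-0.084), 55), (np.float64(-0.081), 43), (np.float64(-0.078), 32), (np.float64(-0.075), 29), (np.float64(-0.072), 23), (np.float64(-0.069), 26), (np.float64(-0.066), 27), (np.float64(-0.063), 31)]
```

>>> play_rows:
  rows:
    - [[0.1,-0.4,0,-3,0,0,-0.015],[0.2,-0.4,0,-6,0,0,-0.015],[0.3,-0.4,0,-7.5,0,0,-0.015],[0.3,-0.4,0,-8.8,0,0,-0.015],[0.3,-0.4,0,-8.8,0,0,-0.015]]

```text
t: 28.72
tool_pos: [0.4136, -0.1312, -0.0026]
tool_rot: [-3.141, -0.011, 0.001]
force: [-1.4, 1.0, -0.1]
width: 0.701
```

>>> play_rows:
  rows:
    - [[0.3,0,0,0,0,0,0],[0.4,0,0,0,0,0,0],[0.5,0,0,0,0,0,0],[0.6,0,0,0,0,0,0],[0.8,0,0,0,0,0,0]]
  grip_force: 50

```text
t: 29.13
tool_pos: [0.4148, -0.1324, 0.0]
tool_rot: [3.14, 0.01, 0.004]
force: [-1.7, 1.6, 7.7]
width: 0.499
```

>>> play_rows:
  rows:
    - [[0.8,0,0,0,0,0,0],[0.8,0,0,0,0,0,0],[0.8,0,0,0,0,0,0]]

```text
t: 29.38
tool_pos: [0.4148, -0.1324, 0.0]
tool_rot: [3.14, 0.01, 0.005]
force: [-0.8, 1.9, 7.5]
width: 0.503
```

>>> play_rows:
  rows:
    - [[0.8,0,0,1,0,0,0],[0.8,0,0,4,0,0,-0.006],[0.8,0,0,8,0,0,-0.006],[0.8,0,0,12,0,0,-0.006],[0.8,0,0,15,0,0,-0.006]]
  grip_force: 80

```text
t: 29.8
tool_pos: [0.4138, -0.1319, 0.1521]
tool_rot: [3.14, 0.0, 0.004]
force: [0.9, -0.4, -2.5]
width: 0.491
```

>>> play_rows:
  rows:
    - [[0.8,1,4,0,0,0,0],[0.8,2,8,0,0,0,0],[0.8,3,12,0,0,0,0],[0.8,4,16,0,0,0,0],[0.8,4.7,19,0,0,0,0]]

```text
t: 30.22
tool_pos: [0.4608, 0.0612, 0.1492]
tool_rot: [-3.141, -0.001, -0.003]
force: [0.7, 0.2, -2.4]
width: 0.487
```

>>> play_rows:
  rows:
    - [[0.8,0,4,0,0,0,0],[0.8,0,8,0,0,0,0],[0.8,0,12,0,0,0,0],[0.8,0,13.1,0,0,0,0],[0.8,0,13.1,0,0,0,0]]

```text
t: 30.63
tool_pos: [0.4599, 0.1922, 0.1487]
tool_rot: [-3.141, -0.007, -0.001]
force: [0.3, -0.2, -1.8]
width: 0.484
```

>>> play_rows:
  rows:
    - [[0.8,0,0,0,0,0,0],[0.8,0,0,0,0,0,0]]

```text
t: 30.8
tool_pos: [0.4605, 0.1886, 0.1482]
tool_rot: [3.141, -0.001, 0.001]
force: [0.1, 0.3, -1.9]
width: 0.49
```

```bash
python3 held.py .196; ls -t pics | head -1
```

```text
30.8 [0.4605 0.1886 0.1482] [ 3.141e+00 -1.000e-03  1.000e-03] [ 0.1  0.3 -1.9] 0.49048300146842405
[(np.float64(0.03), 185), (np.float64(0.034), 143), (np.float64(0.038), 146), (np.float64(0.042), 149), (np.float64(0.046), 148), (np.float64(0.05), 59), (np.float64(0.054), 136), (np.float64(0.058), 152), (np.float64(0.062), 213), (np.float64(0.066), 205), (np.float64(0.07), 219), (np.float64(0.074), 219), (np.float64(0.078), 211), (np.float64(0.082), 206), (np.float64(0.086), 24), (np.float64(0.09), 54), (np.float64(0.094), 53), (np.float64(0.098), 203), (np.float64(0.102), 201), (np.float64(0.106), 199), (np.float64(0.11), 196), (np.float64(0.114), 196), (np.float64(0.118), 196)]
held3080.png
```

>>> play_rows:
  rows:
    - [[0.8,0.2,0,-3,0,0,0],[0.8,0.2,0,-6,0,0,0],[0.8,0.2,0,-8.5,0,0,0],[0.8,0.2,0,-10,0,0,0],[0.8,0.2,0,-10.4,0,0,0]]

```text
t: 31.27
tool_pos: [0.4605, 0.1877, 0.0408]
tool_rot: [3.141, -0.004, -0.007]
force: [-1.2, -0.1, -2.1]
width: 0.492
```

>>> play_rows:
  rows:
    - [[0.8,0,0,-0.4,0,0,0],[0.8,0,0,-0.6,0,0,0],[0.8,0,0,-0.7,0,0,0],[0.8,0,0,-0.7,0,0,0]]

```text
t: 31.6
tool_pos: [0.4624, 0.1884, 0.0391]
tool_rot: [3.14, -0.002, 0.001]
force: [-10.0, -5.7, 10.1]
width: 0.49
```

>>> play_rows:
  rows:
    - [[0.8,0,0,0.1,0,0,0],[0.8,0,0.7,0.1,0,0,0],[0.8,0,1.5,0.1,0,0,0],[0.8,0,1.5,0.1,0,0,0],[0.3,0,1.5,0.1,0,0,0]]

```text
t: 32.02
tool_pos: [0.4634, 0.2045, 0.0393]
tool_rot: [-3.141, -0.0, -0.004]
force: [1.0, 0.3, -0.6]
width: 0.612
```

>>> play_rows:
  rows:
    - [[0.3,0,0,0,0,0,0],[0.3,0,0,0,0,0,0],[0.3,0,-0.9,0,0,0,0],[0.3,0,-1.8,0,0,0,0],[0.3,0,-1.8,0,0,0,0]]

```text
t: 32.43
tool_pos: [0.4625, 0.1847, 0.0378]
tool_rot: [3.141, -0.002, 0.0]
force: [0.4, 0.1, -0.1]
width: 0.703
```

>>> play_rows:
  rows:
    - [[0.4,0,0,0,0,0,0],[0.8,0,0,0,0,0,0],[0.8,0,0,0,0,0,0],[0.8,0,0,0,0,0,0],[0.8,0,0,0,0,0,0]]

```text
t: 32.85
tool_pos: [0.4619, 0.186, 0.0379]
tool_rot: [3.14, -0.0, -0.001]
force: [-4.2, -2.7, 5.3]
width: 0.488
```

>>> play_rows:
  rows:
    - [[0.8,0,0.6,0,0,0,0],[0.8,0,1.2,0,0,0,0],[0.8,0,1.8,0,0,0,0],[0.8,0,1.8,0,0,0,0],[0.3,0,1.8,0,0,0,0]]

```text
t: 33.27
tool_pos: [0.4622, 0.2047, 0.0375]
tool_rot: [-3.141, -0.001, 0.0]
force: [0.3, 0.5, -0.5]
width: 0.616
```

>>> play_rows:
  rows:
    - [[0.3,0,0,0,0,0,0],[0.3,0,0,0,0,0,0],[0.3,0,-0.9,0,0,0,0],[0.3,0,-1.8,0,0,0,0],[0.3,0,-1.8,0,0,0,0]]

```text
t: 33.68
tool_pos: [0.4624, 0.1847, 0.0377]
tool_rot: [3.141, -0.002, 0.0]
force: [-0.1, -0.1, -0.4]
width: 0.7
```

>>> play_rows:
  rows:
    - [[0.4,0,0,0,0,0,0],[0.8,0,0,0,0,0,0],[0.8,0,0,0,0,0,0],[0.8,0,0,0,0,0,0],[0.8,0,0,0,0,0,0]]

```text
t: 34.1
tool_pos: [0.4619, 0.186, 0.0381]
tool_rot: [3.141, -0.0, -0.001]
force: [-4.3, -3.5, 6.0]
width: 0.488
```

>>> play_rows:
  rows:
    - [[0.8,0,0.6,0,0,0,0],[0.8,0,1.0,0,0,0,0],[0.8,0,1.4,0,0,0,0],[0.8,0,1.4,0,0,0,0]]

```text
t: 34.43
tool_pos: [0.4615, 0.2004, 0.0378]
tool_rot: [3.141, 0.0, -0.002]
force: [-4.0, -1.2, 4.2]
width: 0.488
```

```bash
python3 front.py .4625; ls -t pics | head -1
```

```text
34.4333 [0.4615 0.2004 0.0378] [-4.  -1.2  4.2] 0.48770855908499794
0.19 [np.float64(176.0)] 0.195 [np.float64(178.0)] 0.2 [np.float64(178.0)] 0.205 [np.float64(179.0)] 0.21 [np.float64(178.0)] 0.215 [np.float64(180.0)] 0.22 [np.float64(183.0)] 0.225 [np.float64(181.0)] 0.23 [np.float64(186.0)] 0.235 [np.float64(247.0)] 0.24 [np.float64(248.0)] 0.245 [np.float64(194.0)] 0.25 [np.float64(199.0)] 0.255 [np.float64(200.0)] 0.26 [np.float64(198.0)] 0.265 [np.float64(125.0)] 0.27 [np.float64(164.0)] 0.275 [np.float64(161.0)] 0.28 [np.float64(160.0)] 0.285 [np.float64(33.0)] f3443.png
```

Near the stop (front about .283). I'll push the rest gently.

>>> play_rows:
  rows:
    - [[0.8,0,0.2,0,0,0,0],[0.8,0,0.4,0,0,0,0],[0.8,0,0.4,0,0,0,0]]

```text
t: 34.73
tool_pos: [0.4615, 0.2026, 0.0377]
tool_rot: [3.137, -0.001, -0.002]
force: [-5.8, -11.9, 6.0]
width: 0.49
```

>>> play_rows:
  rows:
    - [[0.8,0,0.2,0,0,0,0],[0.8,0,0.2,0,0,0,0]]

```text
t: 34.9
tool_pos: [0.4615, 0.2025, 0.0377]
tool_rot: [3.133, -0.003, -0.003]
force: [-7.3, -23.4, 8.2]
width: 0.49
```

>>> play_rows:
  rows:
    - [[0.8,0,-0.2,0,0,0,0],[0.3,0,-0.2,0,0,0,0],[0.3,0,-0.2,0,0,0,0],[0.3,0,-0.2,0,0,0,0],[0.3,0,-0.2,2,0,0,0]]

```text
t: 35.32
tool_pos: [0.46, 0.2042, 0.0545]
tool_rot: [3.141, 0.0, -0.008]
force: [-0.2, 0.2, -0.9]
width: 0.702
```

>>> play_rows:
  rows:
    - [[0.3,0,0,4,0,0,0],[0.5,0,0,8,0,0,0],[0.8,2,-3,12,0,0,0],[1,4,-6,15,0,0,0],[1,7,-9,18,0,0,0]]

```text
t: 35.73
tool_pos: [0.5181, 0.1303, 0.224]
tool_rot: [-3.141, -0.003, -0.004]
force: [0.8, 0.4, 0.9]
width: 0.14
```

>>> play_rows:
  rows:
    - [[1,0,-2,3,0,0,0],[1,0,-2,6,0,0,0],[1,0,-2,6,0,0,0],[1,0,-2,6,0,0,0]]

```text
t: 36.07
tool_pos: [0.5187, 0.1104, 0.2831]
tool_rot: [-3.141, 0.001, -0.006]
force: [0.5, -0.6, 0.3]
width: -0.002
```

```bash
python3 - <<'E'
from bars import *
s=ctrl.get_state(); print(s['t'],s['tool_pos'],s['tool_rot'],s['width'])
c=viewer.calibration('wrist');a=viewer.grab_frame('wrist'); save(a,'w9.png')
g=a.max(2).astype(float); O=np.array([.547,.183])
# rear end on the top flat (z .084): profile along each groove
for gx in (-.085,.085):
    print(gx,[(round(y,3),int(g[tuple(proj(c,[O[0]+gx,O[1]+y,.084])[::-1].round().astype(int))])) for y in np.arange(-.065,-.0,.003)])
    for y in (-.02,.02):
        xs=np.arange(-.02,.02,.0005); v=np.array([g[tuple(proj(c,[O[0]+gx+x,O[1]+y,.084])[::-1].round().astype(int))] for x in xs]); k=np.where(v>230)[0]; print(y,(xs[k[[0,-1]]]*1000).round(1) if len(k) else None)
E
```

```text
36.0667 [0.51873126 0.11041583 0.28307108] [-3.14138907e+00  8.48348993e-04 -5.78787378e-03] -0.0018370599364945504
-0.085 [(np.float64(-0.065), 140), (np.float64(-0.062), 142), (np.float64(-0.059), 141), (np.float64(-0.056), 93), (np.float64(-0.053), 75), (np.float64(-0.05), 132), (np.float64(-0.047), 153), (np.float64(-0.044), 89), (np.float64(-0.041), 117), (np.float64(-0.038), 142), (np.float64(-0.035), 145), (np.float64(-0.032), 163), (np.float64(-0.029), 242), (np.float64(-0.026), 240), (np.float64(-0.023), 241), (np.float64(-0.02), 240), (np.float64(-0.017), 241), (np.float64(-0.014), 241), (np.float64(-0.011), 241), (np.float64(-0.008), 241), (np.float64(-0.005), 241), (np.float64(-0.002), 241)]
-0.02 [-7.5  9. ]
0.02 [-7.5  8. ]
0.085 [(np.float64(-0.065), 205), (np.float64(-0.062), 204), (np.float64(-0.059), 182), (np.float64(-0.056), 92), (np.float64(-0.053), 128), (np.float64(-0.05), 126), (np.float64(-0.047), 129), (np.float64(-0.044), 129), (np.float64(-0.041), 130), (np.float64(-0.038), 132), (np.float64(-0.035), 130), (np.float64(-0.032), 158), (np.float64(-0.029), 239), (np.float64(-0.026), 239), (np.float64(-0.023), 238), (np.float64(-0.02), 239), (np.float64(-0.017), 238), (np.float64(-0.014), 237), (np.float64(-0.011), 237), (np.float64(-0.008), 238), (np.float64(-0.005), 238), (np.float64(-0.002), 239)]
-0.02 [-9.   7.5]
0.02 [-7.5  7.5]
```

View pics/w9.png

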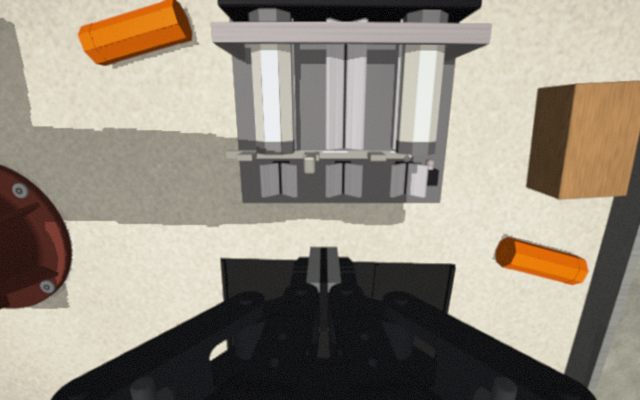

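Both fresh cartridges are home: the white/grey edge is at carrier y = -31 mm in both, so the rears are at about -44. The mat is empty, and the gate is open with its handle at (310,155). Now push the gate with shut fingers.

>>> play_rows:
  rows:
    - [[1,-2,0.8,-3,0,0,0],[1,-4.6,1.6,-6,0,0,0],[1,-4.6,1.6,-10,0,0,0],[1,-4.6,1.6,-13,0,0,0],[1,-4.6,1.6,-13,0,0,0]]

```text
t: 36.53
tool_pos: [0.4668, 0.1273, 0.1436]
tool_rot: [-3.141, -0.002, 0.017]
force: [-0.2, -0.3, -1.2]
width: 0.001
```

>>> play_rows:
  rows:
    - [[1,0,0,0,0,0,0],[1,0,0,0,0,0,0],[1,0,0,0,0,0,0]]

```text
t: 36.78
tool_pos: [0.4728, 0.1266, 0.1535]
tool_rot: [3.142, 0.0, 0.005]
force: [-0.3, -0.4, -0.5]
width: 0.003
```

```bash
python3 - <<'E'
from h import *
s=ctrl.get_state(); print(s['t'],s['tool_pos'],s['tool_rot'],s['width'])
a=viewer.grab_frame('wrist'); save(a,'w10.png'); cv2.imwrite('pics/w10c.png',cv2.resize(a[120:400,180:470,::-1],None,fx=2,fy=2))
E
```

```text
36.7833 [0.47282537 0.12658926 0.15352011] [3.14157791e+00 1.56004580e-04 4.82373618e-03] 0.0031153932278618285
```

View pics/w10c.png

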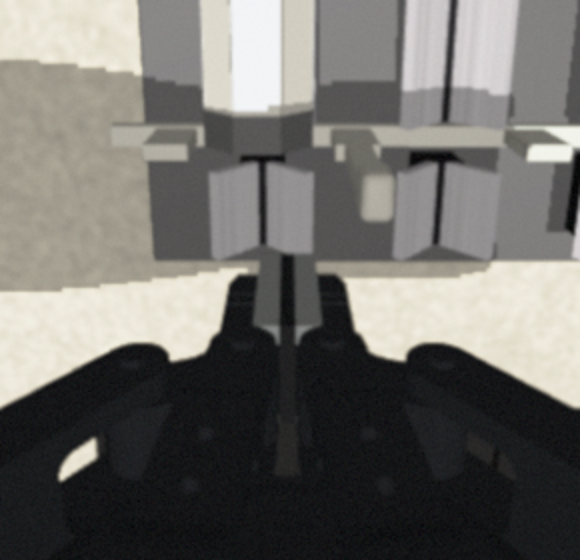

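The shut tips are at (288,290) and the thumb block is at (375,195), to their right. Descend and push.

>>> play_rows:
  rows:
    - [[1,0,0,-2,0,0,0],[1,0,0,-4,0,0,0],[1,0,0,-6.3,0,0,0],[1,0,0,-6.3,0,0,0],[1,0,0,-6.3,0,0,0]]

```text
t: 37.25
tool_pos: [0.4715, 0.1265, 0.0888]
tool_rot: [3.142, -0.0, -0.001]
force: [-0.6, -0.4, 0.2]
width: 0.003
```

>>> play_rows:
  rows:
    - [[1,0.5,0,0,0,0,0],[1,1,0,0,0,0,0],[1,1.5,0,0,0,0,0],[1,2,0,0,0,0,0],[1,2,0,0,0,0,0]]

```text
t: 37.67
tool_pos: [0.4929, 0.1264, 0.0889]
tool_rot: [3.142, -0.0, 0.002]
force: [-0.1, 0.4, -0.4]
width: 0.001
```

>>> play_rows:
  rows:
    - [[1,0.4,0,0,0,0,0],[1,0.8,0,0,0,0,0],[1,1.2,0,0,0,0,0],[1,1.6,0,0,0,0,0],[1,1.6,0,0,0,0,0]]

```text
t: 38.08
tool_pos: [0.5082, 0.1265, 0.0882]
tool_rot: [3.142, -0.0, 0.001]
force: [-0.4, -0.2, -0.5]
width: 0.0
```

>>> play_rows:
  rows:
    - [[1,0.4,0,0,0,0,0],[1,0.8,0,0,0,0,0],[1,1.2,0,0,0,0,0],[1,1.2,0,0,0,0,0]]

```text
t: 38.42
tool_pos: [0.5197, 0.1265, 0.0881]
tool_rot: [-3.142, 0.0, 0.001]
force: [-1.4, -0.3, 0.6]
width: -0.002
```

>>> play_rows:
  rows:
    - [[1,0.3,0,0,0,0,0],[1,0.5,0,0,0,0,0],[1,0.5,0,0,0,0,0]]

```text
t: 38.67
tool_pos: [0.5247, 0.1265, 0.0882]
tool_rot: [3.142, -0.0, -0.0]
force: [0.1, 0.4, -0.5]
width: -0.002
```

>>> play_rows:
  rows:
    - [[1,0.3,0,0,0,0,0],[1,0.5,0,0,0,0,0],[1,0.5,0,0,0,0,0]]

```text
t: 38.92
tool_pos: [0.5303, 0.1265, 0.0883]
tool_rot: [-3.142, 0.0, -0.002]
force: [-0.8, -0.3, -0.9]
width: -0.003
```

>>> play_rows:
  rows:
    - [[1,0.3,0,0,0,0,0],[1,0.3,0,0,0,0,0]]

```text
t: 39.08
tool_pos: [0.5334, 0.1265, 0.0884]
tool_rot: [-3.142, 0.0, -0.002]
force: [-0.5, -0.2, -0.5]
width: 0.001
```

```bash
python3 - <<'E'
from h import *
a=viewer.grab_frame('wrist'); save(a,'w11.png'); cv2.imwrite('pics/w11c.png',cv2.resize(a[100:400,130:520,::-1],None,fx=1.8,fy=1.8))
E
```

```text
(no output)
```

View pics/w11c.png

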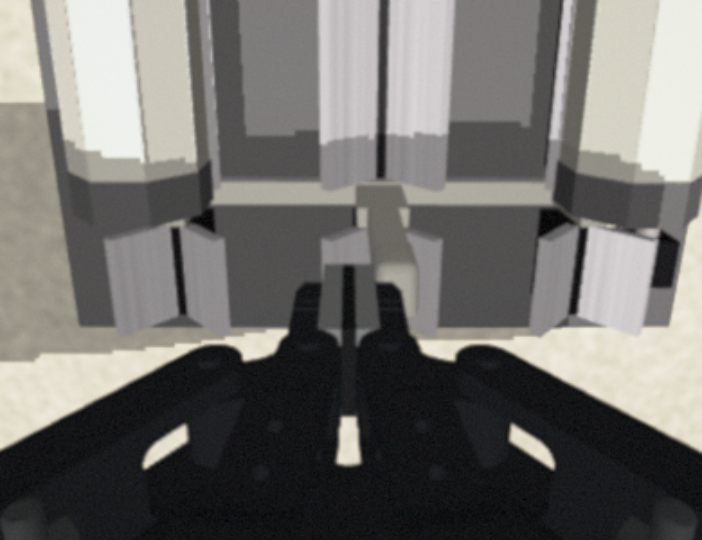

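The gate has moved: the handle is now at the middle groove's centre, near (385,240). I'll check how far and press until it's firm.

>>> play_rows:
  rows:
    - [[1,0.3,0,0,0,0,0],[1,0.3,0,0,0,0,0]]

```text
t: 39.3
tool_pos: [0.5341, 0.1265, 0.0881]
tool_rot: [3.141, 0.0, -0.005]
force: [-8.5, 0.3, 4.8]
width: 0.001
```

>>> play_rows:
  rows:
    - [[1,0.2,0,0,0,0,0],[1,0.2,0,0,0,0,0]]

```text
t: 39.47
tool_pos: [0.5345, 0.1266, 0.0881]
tool_rot: [3.141, 0.001, -0.01]
force: [-17.4, -0.8, 11.4]
width: -0.004
```

```bash
python3 - <<'E'
from h import *
c=viewer.calibration('wrist')
a=viewer.grab_frame('wrist'); save(a,'w12.png'); g=a.max(2)
s=ctrl.get_state(); print(s['t'],s['tool_pos'],s['force'])
for y in (.128,.131,.134):
    print(y,[(round(x,4),int(g[tuple(proj(c,[x,y,.115])[::-1].round().astype(int))])) for x in np.arange(.53,.562,.002)])
E
```

```text
39.5167 [0.53443549 0.12659841 0.08803884] [-17.27652152  -2.24735437  11.12582933]
0.128 [(np.float64(0.53), 82), (np.float64(0.532), 83), (np.float64(0.534), 44), (np.float64(0.536), 20), (np.float64(0.538), 78), (np.float64(0.54), 85), (np.float64(0.542), 86), (np.float64(0.544), 28), (np.float64(0.546), 30), (np.float64(0.548), 25), (np.float64(0.55), 81), (np.float64(0.552), 156), (np.float64(0.554), 142), (np.float64(0.556), 144), (np.float64(0.558), 146), (np.float64(0.56), 82), (np.float64(0.562), 80)]
0.131 [(np.float64(0.53), 84), (np.float64(0.532), 83), (np.float64(0.534), 47), (np.float64(0.536), 20), (np.float64(0.538), 80), (np.float64(0.54), 84), (np.float64(0.542), 83), (np.float64(0.544), 22), (np.float64(0.546), 25), (np.float64(0.548), 26), (np.float64(0.55), 143), (np.float64(0.552), 155), (np.float64(0.554), 142), (np.float64(0.556), 144), (np.float64(0.558), 144), (np.float64(0.56), 86), (np.float64(0.562), 79)]
0.134 [(np.float64(0.53), 82), (np.float64(0.532), 82), (np.float64(0.534), 53), (np.float64(0.536), 17), (np.float64(0.538), 77), (np.float64(0.54), 83), (np.float64(0.542), 94), (np.float64(0.544), 163), (np.float64(0.546), 168), (np.float64(0.548), 174), (np.float64(0.55), 172), (np.float64(0.552), 144), (np.float64(0.554), 145), (np.float64(0.556), 142), (np.float64(0.558), 148), (np.float64(0.56), 83), (np.float64(0.562), 82)]
```

It's firm at 17 N, well above the 10 N detent and at the expected end position. Back off, rise, and verify.

>>> play_rows:
  rows:
    - [[1,-0.5,0,0,0,0,0],[1,-1.5,0,0,0,0,0],[1,-2,0,4,0,0,0],[1,-2,0,8,0,0,0],[1,-2,-1,12,0,0,0]]

```text
t: 39.93
tool_pos: [0.5166, 0.1175, 0.2093]
tool_rot: [-3.141, -0.002, 0.001]
force: [2.3, -0.1, -0.0]
width: 0.002
```

>>> play_rows:
  rows:
    - [[1,0,-2,3,0,0,0],[1,0,-2,6,0,0,0],[1,0,-2,8,0,0,0],[1,0,-2,8,0,0,0],[1,0,-2,8,0,0,0]]

```text
t: 40.35
tool_pos: [0.5184, 0.0964, 0.2893]
tool_rot: [3.141, -0.0, 0.004]
force: [-0.0, -0.2, -0.2]
width: -0.005
```

```bash
python3 - <<'E'
from h import *
s=ctrl.get_state(); print(s['t'],s['tool_pos'],s['tool_rot'],s['force'].round(1))
c=viewer.calibration('wrist');a=viewer.grab_frame('wrist'); save(a,'w13.png')
print(proj(c,[.547,.130,.115]),proj(c,[.5045,.13,.115]))
g=a.max(2); O=np.array([.547,.183])
for y in (.124,.128,.132,.136): print(y,[(round(x,3),int(g[tuple(proj(c,[x,y,.115])[::-1].round().astype(int))])) for x in np.arange(.535,.561,.002)])
for gx in (-.085,.085):
    print(gx,[(round(y,3),int(g[tuple(proj(c,[O[0]+gx,O[1]+y,.084])[::-1].round().astype(int))])) for y in np.arange(-.05,-.02,.002)])
print(np.abs(viewer.grab_frame('top').astype(int)[:5]).mean())
save(viewer.grab_frame('top'),'top_end.png')
cv2.imwrite('pics/end.png',np.vstack([a[:240,150:500,::-1], cv2.resize(viewer.grab_frame('top')[100:300,150:520,::-1],(350,190))]))
E
```

```text
40.35 [0.51842878 0.09639597 0.2893279 ] [ 3.14144910e+00 -3.03342488e-04  4.29975946e-03] [-0.  -0.2 -0.2]
[348.51229603 150.41370665] [308.83273464 150.46937591]
0.124 [(np.float64(0.535), 147), (np.float64(0.537), 142), (np.float64(0.539), 132), (np.float64(0.541), 142), (np.float64(0.543), 211), (np.float64(0.545), 217), (np.float64(0.547), 219), (np.float64(0.549), 218), (np.float64(0.551), 205), (np.float64(0.553), 145), (np.float64(0.555), 142), (np.float64(0.557), 143), (np.float64(0.559), 145), (np.float64(0.561), 140)]
0.128 [(np.float64(0.535), 98), (np.float64(0.537), 105), (np.float64(0.539), 112), (np.float64(0.541), 158), (np.float64(0.543), 237), (np.float64(0.545), 241), (np.float64(0.547), 242), (np.float64(0.549), 240), (np.float64(0.551), 235), (np.float64(0.553), 134), (np.float64(0.555), 94), (np.float64(0.557), 91), (np.float64(0.559), 89), (np.float64(0.561), 86)]
0.132 [(np.float64(0.535), 152), (np.float64(0.537), 168), (np.float64(0.539), 109), (np.float64(0.541), 148), (np.float64(0.543), 235), (np.float64(0.545), 243), (np.float64(0.547), 241), (np.float6
[... 672 characters left out ...]
.042), 150), (np.float64(-0.04), 149), (np.float64(-0.038), 147), (np.float64(-0.036), 147), (np.float64(-0.034), 148), (np.float64(-0.032), 166), (np.float64(-0.03), 241), (np.float64(-0.028), 243), (np.float64(-0.026), 243), (np.float64(-0.024), 243), (np.float64(-0.022), 243)]
0.085 [(np.float64(-0.05), 237), (np.float64(-0.048), 231), (np.float64(-0.046), 146), (np.float64(-0.044), 132), (np.float64(-0.042), 130), (np.float64(-0.04), 133), (np.float64(-0.038), 129), (np.float64(-0.036), 132), (np.float64(-0.034), 131), (np.float64(-0.032), 168), (np.float64(-0.03), 239), (np.float64(-0.028), 240), (np.float64(-0.026), 239), (np.float64(-0.024), 240), (np.float64(-0.022), 239)]
101.284375
```

View pics/end.png

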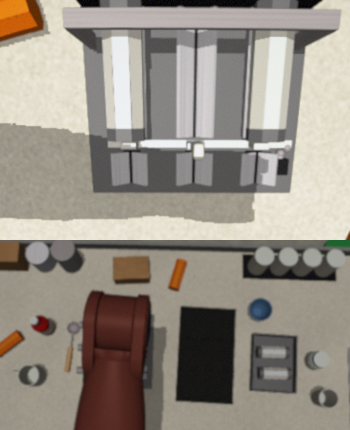

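The final pictures show the block centred at x = .547 (locked), both fresh cartridges with rears at -45/-46 mm, both spent in the tray, and the bystanders in place. Handing in.

```bash
python3 -c "
from cell import job; print(job.finish_job())"
```

```text
the job is handed in; nothing more can be done
None
```

The filter change is done and handed in at about t = 40 s of 210 s; no verdict was reported. I moved both spent cartridges to the discard tray, pushed both fresh ones against the stop in the near and far grooves, and locked the gate.

**Last checks**
- **Fresh cartridges:** each stopped advancing at 20–23 N, and the last picture puts their rear ends at carrier y ≈ -45 mm, which is home.
- **Gate:** it became firm at 17 N, above the 10 N detent. With the fingers withdrawn, the thumb block stays centred at carrier x ≈ 0, the locked position.
- **Spent cartridges and bystanders:** both spent ones lie in the tray, and the bystanders visible in the last top view looked unmoved. The mat is empty.
- **Robot:** the arm stands clear and the measured force is about zero.

**What went wrong on the way:** the pads reached about 20 mm less far than I assumed. Two early grasps rode up the bevels and were redone lower. I pulled and pushed the near-groove cartridges in short regripped strokes to stay clear of the gate handle.

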